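Fetch the travel tin from the blocked jewellery drawer

TASK

The travel tin is in the jewellery chest's drawer, which is only part way out because the photo block and the candle jar stand in front of it. Move the photo block and the candle jar onto the wooden tray, pull the drawer out to its stop, and lay the tin flat in the middle of the stone coaster. Then push the drawer fully shut and stand the photo block and the candle jar back where each one was, the block square to the chest, without knocking either over or shifting the perfume bottle and the ring dish.

Things in the scene. Friction and masses are not known exactly. Their poses are not given: they have to be found in the camera images.
- photo_block_mid (a point): Photo block: a loose upright clear acrylic block with a beach print inside, 25 mm thick (its x) x 100 mm wide (its y) x 90 mm high (its z), 0.27 kg. The point is its centre, 45 mm above its foot. Stands on the dresser in front of the drawer, next to the candle jar (either side), broad faces within about 6 degrees of square to the chest. Print looks the same from both faces.
- candle_mid (a point): Candle jar: a loose upright white ceramic jar, round, 62 mm diameter, 80 mm high with its flat wooden lid (the lid cannot come off), 0.32 kg. The point is its centre, 40 mm above its foot; z is its axis. Stands on the dresser in front of the drawer, next to the photo block.
- tin_mid (a point): Travel tin: a loose closed flat aluminium box, 80 mm long (its x) x 56 mm wide (its y) x 24 mm high (its z), 0.09 kg. The point is its centre, 12 mm above its underside. Lies on the drawer's floor, long side roughly along the drawer's slide, its rear third under the chest's lid until the drawer is pulled out.
- chest: Jewellery chest: a dark wooden box fixed to the dresser, 180 mm deep (x) x 220 mm wide (y), top at 95 mm. Origin at the centre of its underside on the dresser top (height 0). Its front faces its own -x, with the face 90 mm from the origin. The brass latch on its lid is for looks only and does not lock the drawer. The drawer slides out along the chest's -x.
- drawer (a joint): How far the chest's drawer is pulled out, in m: 0 = fully shut, 0.14 = all the way out against its stop. Starts at about 0.07. Slides with about 1.2 N of friction, no spring, stays where it is left. Its front panel is 12 mm thick, 198 mm wide, from 16 to 74 mm above the dresser, outer face 102 mm + this value in front of the chest's origin; inside it is 172 mm wide and 149 mm long, its floor 22 mm above the dresser and its side walls up to 56 mm.
- drawer_knob (a point): Brass knob of the drawer, in the middle of its front panel: a disc 20 mm in diameter and 14 mm long on a 10 mm neck, standing 28 mm out from the panel. The point is the centre of the knob's round head, 20 mm in front of the panel and 54 mm above the dresser; it moves with the drawer. Can be pinched from above across the chest's y.
- tray: Wooden dressing tray, fixed, empty, 190 mm (its x) x 210 mm (its y), inner floor 174 x 194 mm at 6 mm above the dresser, rim 8 mm wide and 16 mm high. Origin at the centre of its underside. It is the side area for the photo block and the candle jar and has room for both side by side.
- coaster: Grey stone coaster, fixed, round, 110 mm diameter, 9 mm thick; its top is 9 mm above the dresser. Origin at the centre of its underside. Lies on the side away from the tray.
- perfume: Bystander: amber glass perfume bottle with black cap, 34 x 48 mm, 80 mm high, loose, beside the chest. Origin at the centre of its underside. Leave it alone.
- ring_dish: Bystander: small white ceramic ring dish, 88 mm diameter, 20 mm high, loose, beside the chest. Origin at the centre of its underside. Leave it alone.
Things that resemble listed ones, but are neither listed nor needed, are in the scene too. What is meant by the coaster is not green or turquoise, and is the larger of those in its own colour.

How it is judged:
On the way, in this order (a step that is already met when the one before it is completed fails the run):
1. the photo block and the candle jar both stand upright on the tray, let go (x of photo_block_mid in the frame of tray between -0.085 and 0.085 m and y of photo_block_mid in the frame of tray between -0.095 and 0.095 m and x of candle_mid in the frame of tray between -0.085 and 0.085 m and y of candle_mid in the frame of tray between -0.095 and 0.095 m and height (world z) of photo_block_mid below 0.058 m and height (world z) of candle_mid below 0.053 m and angle between each of photo_block_mid, candle_mid's own z axis and vertical below 0.15 rad and contact force between the fingers and photo_block below 0.1 N and contact force between the fingers and candle below 0.1 N), for 0.2 s.
2. the drawer is pulled out to its stop (value of joint drawer above 0.122 m), for 0.1 s.
3. the tin lies flat on the coaster, let go (horizontal distance between tin_mid and coaster below 0.015 m and height (world z) of tin_mid below 0.026 m and angle between tin_mid's own z axis and vertical below 0.1 rad and contact force between the fingers and tin below 0.1 N), for 0.2 s.
At the end, for the whole second after the job is handed in: The photo block and the candle jar stand upright and still, each within 15 mm of where it was at the start, the block within 0.25 rad of square to the chest; the tin lies flat on the coaster, its centre within 15 mm of the coaster's centre; the drawer is shut to within 6 mm (distance of each of photo_block_mid, candle_mid from where it was at the start of the episode below 0.015 m and angle between each of photo_block_mid, candle_mid, tin_mid's own z axis and vertical below 0.1 rad and angle between the x axis of photo_block_mid and the x axis of chest, either way round below 0.25 rad and horizontal distance between tin_mid and coaster below 0.015 m and height (world z) of tin_mid below 0.026 m and value of joint drawer below 0.006 m and linear speed of each of photo_block, candle, tin below 0.01 m/s); the robot touches nothing.
It fails at once if the photo block or the candle jar knocked over (angle between any of photo_block_mid, candle_mid's own z axis and vertical above 0.7 rad).
It fails at once if the perfume bottle or the ring dish shifted by more than 20 mm (distance of any of perfume, ring_dish from where it was at the start of the episode above 0.02 m).
It also fails if it takes over 144 s, if anything falls off the work surface, if the arm or the gripper's body presses on something with over 40 N, if the wrist force passes 120 N, or if a joint passes its speed limit or range.

ROBOT

A 6-joint arm with a two-finger parallel gripper is mounted at the origin on the work surface. World frame = base frame: x ahead of the robot, y to its left, z up, the work surface at z = 0. Lengths are in m, angles in rad, forces in N, time in s.
With the tool pointing down it reaches from about 0.425 to 1.125 m from the base axis. Payload 14.9 kg.
Tool frame: the origin (TCP) lies midway between the tips of the shut fingers; the grasp point (between the pads) lies behind it (manip.grasp_offset is the z of the grasp point in the tool frame, in m); z points along the fingers, y is the direction in which the jaws open and shut (so a half turn about z gives the same grasp; the last joint's range is limited). The gripper opens to 91 mm and grips with 3 to 60 N. Pads are 32 mm wide; open, the fingers measure 118 mm over their backs; the gripper's body (76 mm by 178 mm) begins 60 mm behind the grasp point.
Start: joints at [1.101, 0.379, 1.734, -0, 1.028, -0.033], TCP at [0.296, 0.634, 0.214] pointing down, gripper open.
Joint ranges: [-2.77, 2.77], [-0.74, 2.19], [0, 2.66], [-1.06, 4.2], [0.31, 2.87], [-3.08, 3.08]. Speed limits (rad/s): [1.89, 1.89, 2.39, 3.14, 3.14, 3.14].

INTERFACE

Orientations are given as a 3x3 rotation matrix whose columns are the frame's x, y, z axes.
In Python, from rig import manip gives the robot as it stands.
- The arm moves only by the tool arm_command, never from a script. Its argument "steps" is a list of rows, each an object with "jaw": the opening in per cent of the stroke, from 0 (shut) to 100 (fully open); "offset": the shift along the tool's x, y, z in m, a list of three; "twist": the turn about the tool's z in rad. In form: [{"jaw": jaw, "offset": [tx, ty, tz], "twist": twist}, ...]. A call has 1 to 12 rows; each row shifts and turns the commanded pose from where the row before left it, along the tool's axes as they then stand; what a row does not reach is not made up. A row lasts 1/12 s, in which the tool goes at most 41.7 mm and 7.16 degrees, less where a joint would pass 70% of its speed; a pose out of reach is approached as far as the arm can. A call with a gripper value outside its range is refused whole. The fingers move at their own pace and stop on an object; "force" is the grip in N (left out, the last holds). Time passes only in rows, so rows that do not move let the fingers close. It gives the time, the measured TCP pose, the force and the opening at its end, in the units of the state.
- manip.read_state(): the state, without advancing time (a new reading comes with each control period).
- manip.capture(name): name is "scene" or "top" or "wrist"; returns a dict with "img" (400x640x3 uint8, blue, green, red), "camera_matrix" (3x3 intrinsics, pixels), "k1" (the pictures are not rectified: a ray, as slopes to the right and down, at radius r is drawn at 1 + k1 r^2 times it, then the intrinsics apply), "R" (3x3) and "t" (3): a world point X has camera coordinates R X + t. Camera axes: x right, y down, z forward; pixel columns grow to the right and rows downward; lengths in m; the calibration is good to about 2 mm. A picture is of the moment at which its call begins. There is no depth.
- manip.hand_in(): hands the job in, once; it reports no verdict.
Trained networks look in the newest picture that a camera, given by its name, has taken for a name from the list of things; names that differ only in an ending like _2 or _b are one class to them, and where a whole thing is asked for, a point or a joint stands for the part that bears it (a point fixed in the world has none). Each returns a list of dicts, best first, with "p" (0 to 1); they miss things now and then, are a little off and sometimes report something else, mostly with a low value. They report only what shows in the picture. A call takes as long as a camera call. They do not tell look-alikes from the thing itself.
- manip.boxes_of(camera, thing): "position" ([x, y, z] in m, in world coordinates, good to about 4 mm: the middle of the surface that is visible of it).
- manip.cut_out(camera, thing): "pixels" (400x640 bool, what is visible of it).
The state is a dict: "time": time; "joints": joint angles; "qd": joint speeds; "joint_torque": joint torques, N m; "ee_pos": TCP position; "tcp_rot": TCP orientation; "wrist_force": force on the tool from outside, world axes, zero at the start; "ft_torque": the same for the moment, N m; "opening": finger opening in m.
Only numpy, scipy, OpenCV 4.12 (cv2) and the standard library are available. Lean on these libraries where they do the work, as an engineer would, in place of code of your own. Each camera call takes 0.05 s, during which the arm holds its last target.

## Working session

There is one attempt and no reset: what is moved stays moved. The work goes in short steps, Python scripts to look and compute and a tool call to move; the robot and the scene stay as the last step left them, time stands still between calls to the robot, and variables do not carry over. Pictures are saved under pics/ and viewed, and the job is handed in when it is done.

Besides the shell and the picture viewer there is one more tool, called after "Call:" as a command line: name --argument value ..., lists and objects as JSON in quotes. arm_command: Moves the arm, as the interface text tells. Its arguments: {"type":"object","properties":{"steps":{"type":"array"},"force":{"type":"number"}},"required":["steps"]}

```bash
ls; mkdir -p pics
python3 - <<'E'
from rig import manip
import cv2
for c in ["scene","top","wrist"]:
    d=manip.capture(c); cv2.imwrite(f"pics/{c}0.png",d["img"]); print(c,d["k1"],d["camera_matrix"].tolist() if hasattr(d["camera_matrix"],'tolist') else d["camera_matrix"]);print(d["R"],d["t"])
for t in ["photo_block_mid","candle_mid","tin_mid","chest","drawer","drawer_knob","tray","coaster","perfume","ring_dish"]:
    for c in ["scene","top"]:
        print(t,c,[(r["position"],round(r["p"],2)) for r in manip.boxes_of(c,t)])
s=manip.read_state(); print(s, manip.grasp_offset)
E
```

```text
pics
scene 0.02469920538258282 [[465.67162857237787, 0.0, 324.4013880987228], [0.0, 465.67162857237787, 207.45309845282895], [0.0, 0.0, 1.0]]
[[-0.30515835  0.95208384 -0.02036553]
 [ 0.5869333   0.17119476 -0.79132904]
 [-0.74992512 -0.25343387 -0.61105122]] [ 0.23936478 -0.2694779   1.84137428]
top -0.0701290678568872 [[370.19709521754567, 0.0, 316.26727606981063], [0.0, 370.19709521754567, 201.03899219439342], [0.0, 0.0, 1.0]]
[[-0.01350005 -0.99966444 -0.02210764]
 [-0.98290835  0.01732698 -0.18327835]
 [ 0.18359991  0.01925552 -0.98281244]] [-0.04995155  0.55738987  0.92558007]
wrist -0.01884676258135372 [[333.73405410575737, 0.0, 318.5108362552269], [0.0, 333.73405410575737, 198.14539806140544], [0.0, 0.0, 1.0]]
[[ 4.23346255e-01  9.05967947e-01 -1.65731501e-04]
 [ 8.70623142e-01 -4.06779506e-01  2.76669078e-01]
 [ 2.50585900e-01 -1.17271108e-01 -9.60965241e-01]] [-0.70020986 -0.03106228  0.39128716]
photo_block_mid scene [([0.497, -0.0708, 0.0711], 0.81)]
photo_block_mid top [([0.4745, -0.0725, 0.0874], 0.67)]
candle_mid scene [([0.4902, 0.0515, 0.0791], 0.89)]
candle_mid top 
[... 1167 characters left out ...]
165343e-05,
        1.02851294e+00, -3.32831595e-02]), 'qd': array([ 0.00052221,  0.00096861, -0.00065955, -0.00034826, -0.00183723,
       -0.0005974 ]), 'joint_torque': array([ 3.38920938e-05, -7.63714814e+01, -4.34740305e+01,  6.51155412e-02,
        3.92128096e-02, -3.09569202e-05]), 'ee_pos': array([0.29610176, 0.63428825, 0.21391172]), 'tcp_rot': array([[-9.06114449e-01,  4.23032627e-01, -4.52933434e-05],
       [ 4.23032628e-01,  9.06114449e-01, -3.67396530e-05],
       [ 2.54988810e-05, -5.24508925e-05, -9.99999998e-01]]), 'wrist_force': array([-0.15313567,  0.73631345,  0.80419946]), 'ft_torque': array([ 0.02356247, -0.00552057, -0.03474205]), 'opening': 0.09128200403344876} -0.0188
```

View pics/scene0.png

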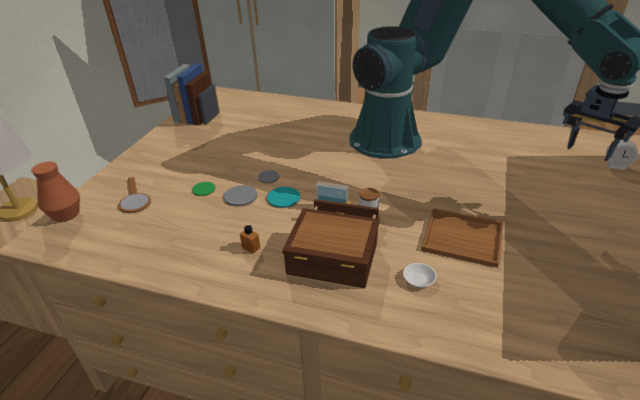

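View pics/top0.png

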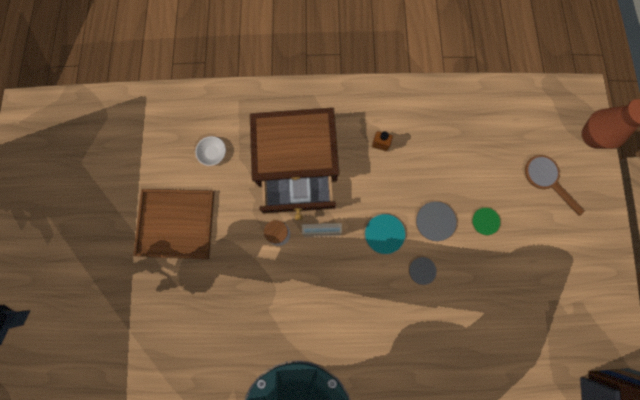

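The scene view shows the block, the jar and the chest, with the drawer part way out. In the top view the coaster is the large grey disc at (437,221), the tray is at (176,223), and the block and jar are near (322,229) and (276,232). Next I'll zoom in.

```bash
cat > h.py <<'E'
import numpy as np, cv2
from rig import manip
def ray(d,uv):
    uv=np.atleast_2d(np.float64(uv)); K=d["camera_matrix"]
    dist=np.array([d["k1"],0,0,0,0.])
    p=cv2.undistortPoints(uv.reshape(-1,1,2),np.array(K),dist,None,None,None,(cv2.TERM_CRITERIA_EPS|cv2.TERM_CRITERIA_COUNT,50,1e-10)) if False else cv2.undistortPoints(uv.reshape(-1,1,2),np.array(K),dist)
    p=p.reshape(-1,2); v=np.c_[p,np.ones(len(p))]@np.array(d["R"]); c=-np.array(d["R"]).T@np.array(d["t"])
    return c,v
def onz(d,uv,z):
    c,v=ray(d,uv); s=(z-c[2])/v[:,2]; return c+s[:,None]*v
def proj(d,X):
    X=np.atleast_2d(np.float64(X)); R=np.array(d["R"])
    p,_=cv2.projectPoints(X.reshape(-1,1,3),cv2.Rodrigues(R)[0],np.float64(d["t"]),np.array(d["camera_matrix"]),np.array([d["k1"],0,0,0,0.]))
    return p.reshape(-1,2)
def crop(d,x0,y0,w,h,name,s):
    im=d["img"][y0:y0+h,x0:x0+w]; cv2.imwrite(name,cv2.resize(im,None,fx=s,fy=s,interpolation=cv2.INTER_CUBIC))
E
python3 - <<'E'
from h import *
d=manip.capture("top"); crop(d,240,95,160,150,"pics/t1.png",4)
print("campos",-d["R"].T@d["t"])
d=manip.capture("scene"); crop(d,270,165,120,120,"pics/s1.png",5);print("campos",-d["R"].T@d["t"])
d=manip.capture("wrist"); 
s=manip.read_state(); c=-d["R"].T@d["t"]; print("wrist cam in tool",s["tcp_rot"].T@(c-s["ee_pos"])); print(s["tcp_rot"].T@d["R"].T)
E
```

```text
campos [ 0.3772524  -0.0774152   1.01072479]
campos [1.61210254 0.28490447 0.91680309]
wrist cam in tool [ 0.07815522  0.00049406 -0.17110157]
[[-3.95461195e-04 -9.60955795e-01 -2.76701651e-01]
 [ 9.99999630e-01 -5.91385525e-04  6.24623302e-04]
 [-7.63872733e-04 -2.76701301e-01  9.60955673e-01]]
```

View pics/t1.png

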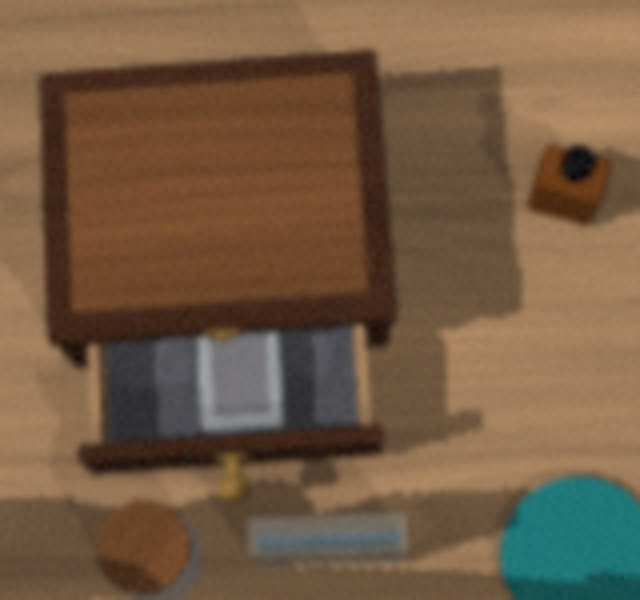

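View pics/s1.png

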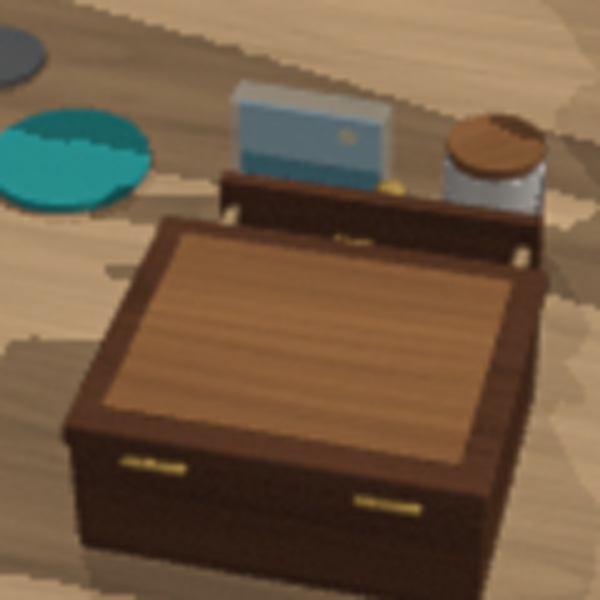

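View pics/wrist0.png

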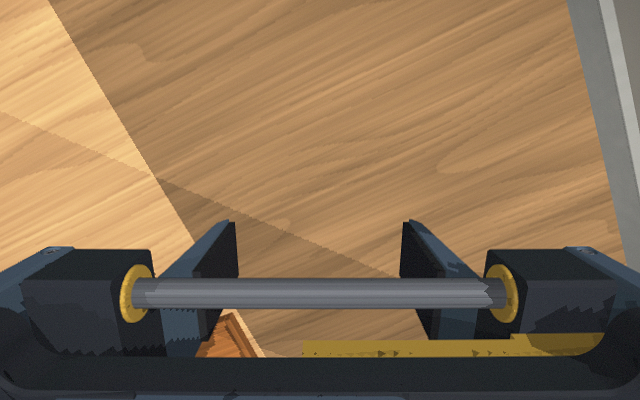

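Call:
arm_command --steps '[{"jaw": 100, "offset": [-0.02, -0.026, -0.003], "twist": 0}, {"jaw": 100, "offset": [-0.02, -0.026, -0.003], "twist": 0}, {"jaw": 100, "offset": [-0.02, -0.026, -0.003], "twist": 0}, {"jaw": 100, "offset": [-0.02, -0.026, -0.003], "twist": 0}, {"jaw": 100, "offset": [-0.02, -0.026, -0.003], "twist": 0}, {"jaw": 100, "offset": [-0.02, -0.026, -0.003], "twist": 0}, {"jaw": 100, "offset": [-0.02, -0.026, -0.003], "twist": 0}, {"jaw": 100, "offset": [-0.02, -0.026, -0.003], "twist": 0}, {"jaw": 100, "offset": [-0.02, -0.026, -0.003], "twist": 0}, {"jaw": 100, "offset": [-0.02, -0.026, -0.003], "twist": 0}]'

```text
time: 2.13
ee_pos: [0.3674, 0.3126, 0.2442]
tcp_rot: [[-0.906, 0.423, 0.0], [0.423, 0.906, 0.0], [-0.0, 0.0, -1.0]]
wrist_force: [-0.1, -0.2, 1.2]
opening: 0.0911
```

Call:
arm_command --steps '[{"jaw": 100, "offset": [-0.02, -0.026, -0.003], "twist": 0}, {"jaw": 100, "offset": [-0.02, -0.026, -0.003], "twist": 0}, {"jaw": 100, "offset": [-0.02, -0.026, -0.003], "twist": 0}, {"jaw": 100, "offset": [-0.02, -0.026, -0.003], "twist": 0}, {"jaw": 100, "offset": [-0.02, -0.026, -0.003], "twist": 0}, {"jaw": 100, "offset": [-0.02, -0.026, -0.003], "twist": 0}, {"jaw": 100, "offset": [-0.02, -0.026, -0.003], "twist": 0}, {"jaw": 100, "offset": [-0.02, -0.026, -0.003], "twist": 0}, {"jaw": 100, "offset": [-0.02, -0.026, -0.003], "twist": 0}, {"jaw": 100, "offset": [-0.02, -0.026, -0.003], "twist": 0}]'

```text
time: 2.97
ee_pos: [0.4387, -0.0078, 0.2744]
tcp_rot: [[-0.906, 0.423, 0.001], [0.423, 0.906, -0.0], [-0.001, 0.0, -1.0]]
wrist_force: [1.0, 0.5, -0.1]
opening: 0.0911
```

Call:
arm_command --steps '[{"jaw": 100, "offset": [0, 0, 0], "twist": 0.123}, {"jaw": 100, "offset": [0, 0, 0], "twist": 0.123}, {"jaw": 100, "offset": [0, 0, 0], "twist": 0.123}, {"jaw": 100, "offset": [0, 0, 0], "twist": 0.123}, {"jaw": 100, "offset": [0, 0, 0], "twist": 0.123}, {"jaw": 100, "offset": [0, 0, 0], "twist": 0.123}, {"jaw": 100, "offset": [0, 0, 0], "twist": 0.123}, {"jaw": 100, "offset": [0, 0, 0], "twist": 0.123}, {"jaw": 100, "offset": [0, 0, 0], "twist": 0.123}, {"jaw": 100, "offset": [0, 0, 0], "twist": 0.123}, {"jaw": 100, "offset": [0, 0, 0], "twist": 0.123}]'

```text
time: 3.88
ee_pos: [0.4386, -0.0061, 0.2741]
tcp_rot: [[0.223, 0.975, 0.0], [0.975, -0.223, -0.0], [0.0, 0.0, -1.0]]
wrist_force: [0.6, 0.1, -0.5]
opening: 0.0916
```

Call:
arm_command --steps '[{"jaw": 100, "offset": [0, 0, 0], "twist": 0.123}, {"jaw": 100, "offset": [0, 0, 0], "twist": 0.123}, {"jaw": 100, "offset": [0, 0, 0], "twist": 0.123}, {"jaw": 100, "offset": [0, 0, 0], "twist": 0.123}, {"jaw": 100, "offset": [0, 0, 0], "twist": 0.123}, {"jaw": 100, "offset": [0, 0, 0], "twist": 0.123}, {"jaw": 100, "offset": [0, 0, 0], "twist": 0.123}, {"jaw": 100, "offset": [0, 0, 0], "twist": 0.123}, {"jaw": 100, "offset": [0, 0, 0], "twist": 0.123}, {"jaw": 100, "offset": [0, 0, 0], "twist": 0.123}, {"jaw": 100, "offset": [0, 0, 0], "twist": 0.123}, {"jaw": 100, "offset": [0, 0, 0], "twist": 0}]'

```text
time: 4.88
ee_pos: [0.4386, -0.0061, 0.2741]
tcp_rot: [[1.0, -0.007, 0.0], [-0.007, -1.0, -0.0], [0.0, 0.0, -1.0]]
wrist_force: [0.3, -0.6, -0.0]
opening: 0.0908
```

Run:
```python
from h import *
d=manip.capture("wrist"); cv2.imwrite("pics/w1.png",d["img"])
np.savez("w1.npz",**{k:np.array(v) for k,v in d.items()})
s=manip.read_state(); print(s["time"],s["ee_pos"],s["tcp_rot"],s["joints"])
for t in ["photo_block_mid","candle_mid","tin_mid","drawer_knob","drawer"]: print(t,[(r["position"],round(r["p"],2)) for r in manip.boxes_of("wrist",t)])
```

```text
4.9333 [ 0.43861611 -0.00610977  0.27405753] [[ 9.99999676e-01  7.63946120e-04  2.53534400e-04]
 [ 7.63953105e-04 -9.99999708e-01 -2.74550521e-05]
 [ 2.53513352e-04  2.76487316e-05 -9.99999967e-01]] [-6.70638398e-02 -1.37099328e-01  2.19823180e+00 -1.17941532e-05
  1.08020538e+00  1.50297409e+00]
photo_block_mid [([0.4819, -0.0672, 0.0931], 0.9)]
candle_mid [([0.4762, 0.0443, 0.0807], 0.8)]
tin_mid [([0.5852, -0.0136, 0.044], 0.95)]
drawer_knob [([0.5791, 0.0092, 0.0208], 0.84)]
drawer [([0.571, 0.0087, 0.0216], 0.71)]
```

View pics/w1.png

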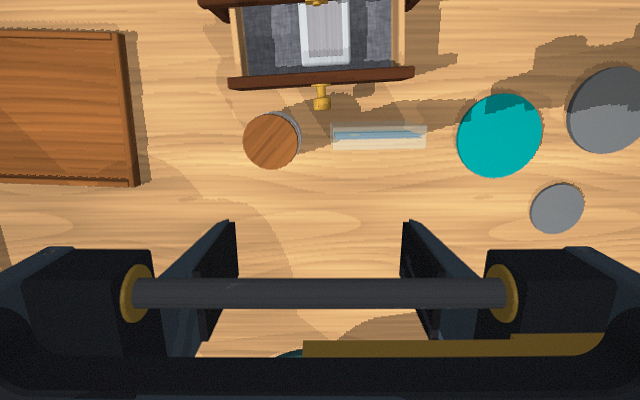

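The wrist view shows the candle lid centred near (271,141), the block spanning u 331–427 and v 124–150, and the knob at (321,97). I'll enlarge it to measure them.

Run:
```python
from h import *
d=dict(np.load("w1.npz")); crop(d,220,50,220,130,"pics/w1c.png",3.6)
```

```text
(no output)
```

View pics/w1c.png

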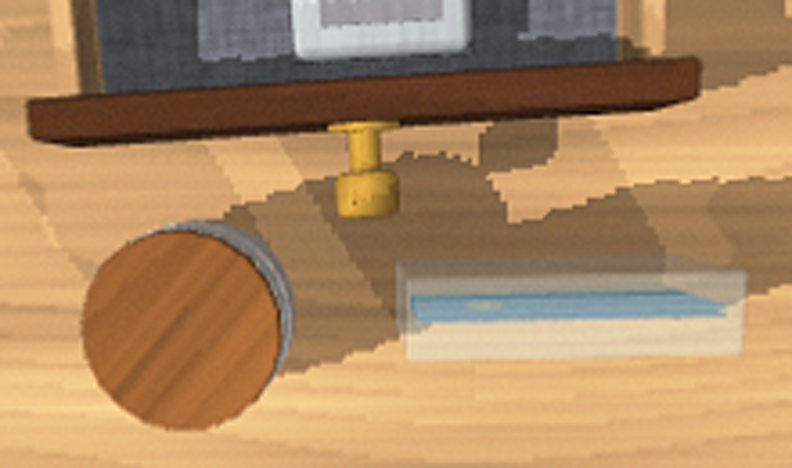

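```bash
cat > m1.py <<'E'
from h import *
d=dict(np.load("w1.npz"))
m=lambda p:(np.atleast_2d(np.float64(p))+.5)/3.6-.5+[220,50]
P=onz(d,m([(406,360),(742,354),(746,270),(402,277)]),.09); print("block top",P.round(4).tolist(),"ctr",P.mean(0))
e=(P[1]+P[2]-P[0]-P[3])/2; print("len",np.linalg.norm(e),"dir of -y edge deg",np.degrees(np.arctan2(e[1],e[0]))+90, "w",np.linalg.norm(P[0]-P[3]),np.linalg.norm(P[1]-P[2]))
print("front edge deg",np.degrees(np.arctan2(*(P[1]-P[0])[[1,0]]))+90)
C=onz(d,m([(181,331),(82,331),(280,331),(181,232),(181,430)]),.08);print("candle",C.round(4).tolist())
K=onz(d,m([(338,195),(398,193),(368,216),(368,172)]),.054); print("knob",K.round(4).tolist())
F=onz(d,m([(28,100),(699,58)]),.074);print("panel inner top",F,np.degrees(np.arctan2(*(F[1]-F[0])[[1,0]]))+90)
T=onz(d,m([(297,55),(468,45)]),.046);print("tin",T,np.degrees(np.arctan2(*(T[1]-T[0])[[1,0]]))+90)
E
python3 m1.py
```

```text
block top [[0.4686, -0.0204, 0.09], [0.4698, -0.1197, 0.09], [0.4941, -0.119, 0.09], [0.4927, -0.0192, 0.09]] ctr [ 0.48130201 -0.06959115  0.09      ]
len 0.09954917446991263 dir of -y edge deg 0.7231479184537193 w 0.024110058025644546 0.02434587583287361
front edge deg 0.6510397113909221
candle [[0.4765, 0.0471, 0.08], [0.4768, 0.0771, 0.08], [0.4763, 0.0172, 0.08], [0.5056, 0.0458, 0.08], [0.4462, 0.0486, 0.08]]
knob [[0.5156, -0.0003, 0.054], [0.5161, -0.0192, 0.054], [0.5092, -0.0097, 0.054], [0.5225, -0.0098, 0.054]]
panel inner top [[ 0.5433468   0.08964329  0.074     ]
 [ 0.55338249 -0.10565117  0.074     ]] 2.941700601289739
tin [[ 0.55771637  0.01203852  0.046     ]
 [ 0.56023624 -0.04108568  0.046     ]] 2.7157088317941884
```

The positions agree with each other: block width 99.5 mm, lid about 60 mm, knob 19 mm wide, panel 195.6 mm. Now I'll grasp the candle.

Call:
arm_command --steps '[{"jaw": 90, "offset": [0.019, -0.0265, 0], "twist": 0}, {"jaw": 90, "offset": [0.019, -0.0265, 0], "twist": 0}, {"jaw": 90, "offset": [0, 0, 0.03], "twist": 0}, {"jaw": 90, "offset": [0, 0, 0.03], "twist": 0}, {"jaw": 90, "offset": [0, 0, 0.03], "twist": 0}, {"jaw": 90, "offset": [0, 0, 0.03], "twist": 0}, {"jaw": 90, "offset": [0, 0, 0.03], "twist": 0}, {"jaw": 90, "offset": [0, 0, 0], "twist": 0}]' --force 25

```text
time: 5.85
ee_pos: [0.4735, 0.0467, 0.1194]
tcp_rot: [[1.0, 0.0, -0.007], [0.0, -1.0, -0.0], [-0.007, 0.0, -1.0]]
wrist_force: [-1.8, 0.1, -2.4]
opening: 0.0819
```

Run:
```python
from h import *
d=manip.capture("wrist"); cv2.imwrite("pics/w2.png",d["img"])
s=manip.read_state(); print(s["time"],s["ee_pos"])
```

```text
5.9 [0.4749427  0.04677108 0.12206243]
```

View pics/w2.png

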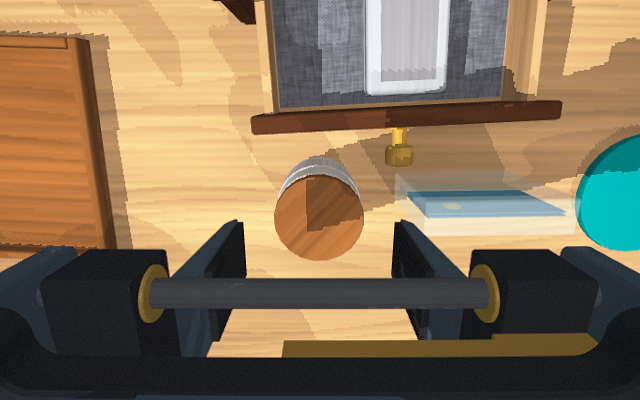

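The lid sits centred between the fingers at (319,218), so I'll descend and close.

Call:
arm_command --steps '[{"jaw": 90, "offset": [0, 0, 0.029], "twist": 0}, {"jaw": 90, "offset": [0, 0, 0.029], "twist": 0}, {"jaw": 90, "offset": [0, 0, 0.029], "twist": 0}, {"jaw": 90, "offset": [0, 0, 0], "twist": 0}, {"jaw": 50, "offset": [0, 0, 0], "twist": 0}, {"jaw": 50, "offset": [0, 0, 0], "twist": 0}, {"jaw": 50, "offset": [0, 0, 0], "twist": 0}, {"jaw": 50, "offset": [0, 0, 0], "twist": 0}, {"jaw": 50, "offset": [0, 0, 0], "twist": 0}]' --force 25

```text
time: 6.65
ee_pos: [0.4782, 0.0469, 0.039]
tcp_rot: [[1.0, -0.001, 0.003], [-0.001, -1.0, 0.0], [0.003, -0.0, -1.0]]
wrist_force: [-3.0, -0.6, 15.6]
opening: 0.0615
```

Run:
```python
from h import *
s=manip.read_state(); print(s["time"],s["ee_pos"],s["opening"],s["wrist_force"])
d=manip.capture("top"); 
import os; np.savez("top1.npz",**{k:np.array(v) for k,v in d.items()})
print([(r["position"],round(r["p"],2)) for r in manip.boxes_of("top","tray")])
crop(d,120,170,120,110,"pics/tray.png",5);crop(d,380,180,120,110,"pics/coas.png",5)
```

```text
6.65 [0.47820853 0.04689783 0.03904352] 0.0615016366109544 [-2.95464517 -0.59723488 15.55484443]
[([0.5069, 0.3432, 0.0055], 0.85)]
```

View pics/tray.png

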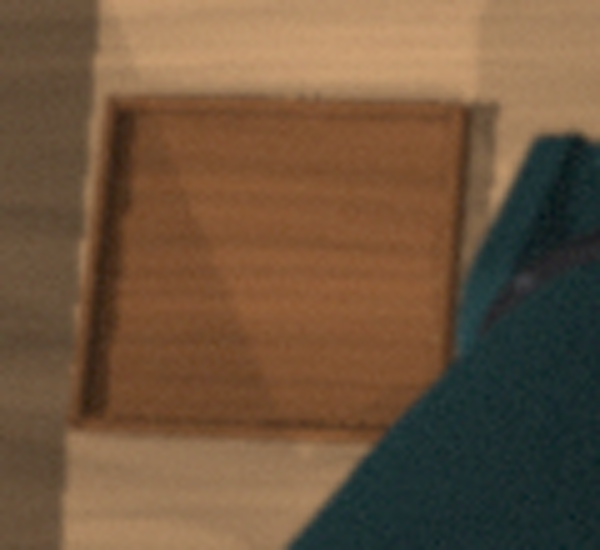

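View pics/coas.png

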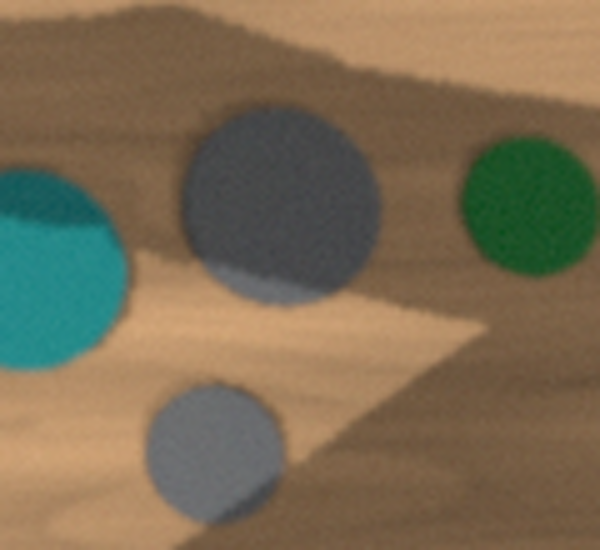

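Run:
```python
from h import *
d=dict(np.load("top1.npz"))
m=lambda p,o:(np.atleast_2d(np.float64(p))+.5)/5-.5+o
P=onz(d,m([(110,97),(467,103),(75,428)],[120,170]),.016);print(P.round(4).tolist())
print("centre",(P[1]+P[2])/2,"lens",np.linalg.norm(P[1]-P[0]),np.linalg.norm(P[2]-P[0]), np.degrees(np.arctan2(*(P[0]-P[2])[[1,0]])))
C=onz(d,m([(281,205),(182,205),(380,205),(281,106),(281,304)],[380,180]),.009);print(C.round(4).tolist())
```

```text
[[0.6064, 0.4354, 0.016], [0.5988, 0.229, 0.016], [0.4208, 0.4423, 0.016]]
centre [0.50981324 0.33563272 0.016     ] lens 0.2065775373173551 0.18571576608346138 -2.1096950127050613
[[0.5044, -0.3831, 0.009], [0.5054, -0.3288, 0.009], [0.5033, -0.4377, 0.009], [0.5593, -0.387, 0.009], [0.4505, -0.3794, 0.009]]
```

Call:
arm_command --steps '[{"jaw": 50, "offset": [0, 0, -0.005], "twist": 0}, {"jaw": 50, "offset": [0, 0, -0.02], "twist": 0}, {"jaw": 50, "offset": [0, 0, -0.03], "twist": 0}, {"jaw": 50, "offset": [0, 0, -0.03], "twist": 0}, {"jaw": 50, "offset": [0, 0, -0.03], "twist": 0}, {"jaw": 50, "offset": [0, 0, -0.015], "twist": 0}]'

```text
time: 7.25
ee_pos: [0.4778, 0.0469, 0.1713]
tcp_rot: [[1.0, -0.001, 0.004], [-0.001, -1.0, 0.0], [0.004, -0.0, -1.0]]
wrist_force: [0.7, -0.2, -2.9]
opening: 0.0614
```

Call:
arm_command --steps '[{"jaw": 50, "offset": [-0.0016, -0.015, 0], "twist": 0}, {"jaw": 50, "offset": [-0.0016, -0.0309, 0], "twist": 0}, {"jaw": 50, "offset": [-0.0016, -0.0309, 0], "twist": 0}, {"jaw": 50, "offset": [-0.0016, -0.0309, 0], "twist": 0}, {"jaw": 50, "offset": [-0.0016, -0.0309, 0], "twist": 0}, {"jaw": 50, "offset": [-0.0016, -0.0309, 0], "twist": 0}, {"jaw": 50, "offset": [-0.0016, -0.0309, 0], "twist": 0}, {"jaw": 50, "offset": [-0.0016, -0.0309, 0], "twist": 0}, {"jaw": 50, "offset": [-0.0016, -0.0309, 0.02], "twist": 0}, {"jaw": 50, "offset": [-0.0016, -0.0309, 0.03], "twist": 0}, {"jaw": 50, "offset": [0, 0, 0.03], "twist": 0}, {"jaw": 50, "offset": [0, 0, 0.02], "twist": 0}]'

```text
time: 8.25
ee_pos: [0.4601, 0.34, 0.0667]
tcp_rot: [[1.0, 0.001, -0.0], [0.001, -1.0, -0.0], [-0.0, 0.0, -1.0]]
wrist_force: [-0.8, -0.1, -4.0]
opening: 0.0618
```

Call:
arm_command --steps '[{"jaw": 50, "offset": [0, 0, 0.005], "twist": 0}, {"jaw": 50, "offset": [0, 0, 0], "twist": 0}, {"jaw": 50, "offset": [0, 0, 0], "twist": 0}]'

```text
time: 8.5
ee_pos: [0.4616, 0.339, 0.0643]
tcp_rot: [[1.0, -0.002, 0.001], [-0.002, -1.0, 0.001], [0.001, -0.001, -1.0]]
wrist_force: [0.7, 0.6, -2.3]
opening: 0.0618
```

Run:
```python
from h import *
s=manip.read_state(); print(s["time"],s["ee_pos"],s["opening"],s["wrist_force"])
d=manip.capture("wrist"); cv2.imwrite("pics/w3.png",d["img"])
```

```text
8.5 [0.46164639 0.3390394  0.06430208] 0.06180403135884872 [ 0.6873402   0.59788671 -2.27032387]
```

View pics/w3.png

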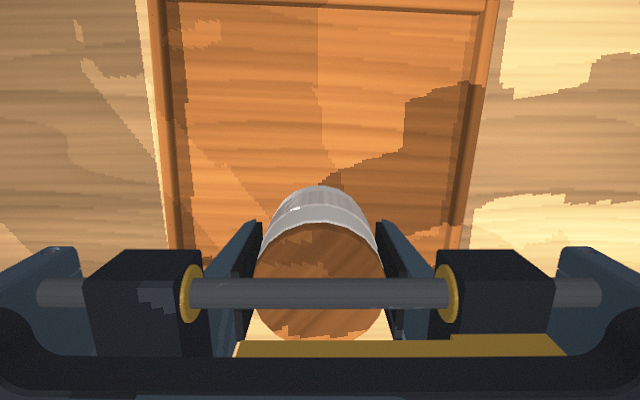

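The jar is upright in the fingers and centred across the tray. I'll lower it in small steps.

Call:
arm_command --steps '[{"jaw": 50, "offset": [0, 0, 0.008], "twist": 0}, {"jaw": 50, "offset": [0, 0, 0.006], "twist": 0}, {"jaw": 50, "offset": [0, 0, 0.003], "twist": 0}, {"jaw": 50, "offset": [0, 0, 0.002], "twist": 0}, {"jaw": 50, "offset": [0, 0, 0], "twist": 0}, {"jaw": 50, "offset": [0, 0, 0], "twist": 0}]'

```text
time: 9.05
ee_pos: [0.4612, 0.3388, 0.0445]
tcp_rot: [[1.0, -0.001, -0.0], [-0.001, -1.0, -0.0], [-0.0, 0.0, -1.0]]
wrist_force: [-2.8, -4.1, 11.0]
opening: 0.0619
```

Call:
arm_command --steps '[{"jaw": 90, "offset": [0, 0, 0], "twist": 0}, {"jaw": 90, "offset": [0, 0, 0], "twist": 0}, {"jaw": 90, "offset": [0, 0, 0], "twist": 0}, {"jaw": 90, "offset": [0, 0, -0.01], "twist": 0}, {"jaw": 90, "offset": [0, 0, -0.03], "twist": 0}, {"jaw": 90, "offset": [0, 0, -0.03], "twist": 0}, {"jaw": 90, "offset": [0, 0, -0.035], "twist": 0}, {"jaw": 90, "offset": [0, 0, -0.035], "twist": 0}]'

```text
time: 9.72
ee_pos: [0.4607, 0.3387, 0.1859]
tcp_rot: [[1.0, -0.001, -0.0], [-0.001, -1.0, -0.0], [-0.0, 0.0, -1.0]]
wrist_force: [-0.6, 0.8, 0.4]
opening: 0.082
```

Call:
arm_command --steps '[{"jaw": 50, "offset": [0.0017, 0.034, 0], "twist": 0}, {"jaw": 50, "offset": [0.0017, 0.034, 0], "twist": 0}, {"jaw": 50, "offset": [0.0017, 0.034, 0], "twist": 0}, {"jaw": 50, "offset": [0.0017, 0.034, 0], "twist": 0}, {"jaw": 50, "offset": [0.0017, 0.034, 0], "twist": 0}, {"jaw": 50, "offset": [0.0017, 0.034, 0], "twist": 0}, {"jaw": 50, "offset": [0.0017, 0.034, 0], "twist": 0}, {"jaw": 50, "offset": [0.0017, 0.034, 0], "twist": 0}, {"jaw": 50, "offset": [0.0017, 0.034, 0], "twist": 0}, {"jaw": 50, "offset": [0.0017, 0.034, 0], "twist": 0}, {"jaw": 50, "offset": [0.0017, 0.034, 0], "twist": 0}, {"jaw": 50, "offset": [0.0017, 0.034, 0], "twist": 0}]'

```text
time: 10.72
ee_pos: [0.4808, -0.0708, 0.1847]
tcp_rot: [[1.0, -0.001, 0.001], [-0.001, -1.0, -0.0], [0.001, 0.0, -1.0]]
wrist_force: [0.9, 0.2, 0.3]
opening: 0.0456
```

Call:
arm_command --steps '[{"jaw": 50, "offset": [0, 0, 0], "twist": -0.122}, {"jaw": 50, "offset": [0, 0, 0], "twist": -0.122}, {"jaw": 50, "offset": [0, 0, 0], "twist": -0.122}, {"jaw": 50, "offset": [0, 0, 0], "twist": -0.122}, {"jaw": 50, "offset": [0, 0, 0], "twist": -0.122}, {"jaw": 50, "offset": [0, 0, 0], "twist": -0.122}, {"jaw": 50, "offset": [0, 0, 0], "twist": -0.122}, {"jaw": 50, "offset": [0, 0, 0], "twist": -0.122}, {"jaw": 50, "offset": [0, 0, 0], "twist": -0.122}, {"jaw": 50, "offset": [0, 0, 0], "twist": -0.122}, {"jaw": 50, "offset": [0, 0, 0], "twist": -0.122}, {"jaw": 50, "offset": [0, 0, 0], "twist": -0.122}]'

```text
time: 11.72
ee_pos: [0.481, -0.0691, 0.1846]
tcp_rot: [[0.102, 0.995, 0.001], [0.995, -0.102, -0.0], [-0.0, 0.001, -1.0]]
wrist_force: [-0.3, 0.1, -0.7]
opening: 0.0453
```

Call:
arm_command --steps '[{"jaw": 50, "offset": [0, 0, 0], "twist": -0.119}, {"jaw": 50, "offset": [0, 0, 0], "twist": 0}]'

```text
time: 11.88
ee_pos: [0.481, -0.0691, 0.1845]
tcp_rot: [[-0.017, 1.0, 0.0], [1.0, 0.017, -0.0], [-0.0, 0.0, -1.0]]
wrist_force: [-0.2, -0.1, 0.7]
opening: 0.0452
```

Run:
```python
from h import *
s=manip.read_state(); print(s["time"],s["ee_pos"],s["tcp_rot"].round(4).tolist(),s["opening"])
d=manip.capture("wrist"); cv2.imwrite("pics/w4.png",d["img"])
print([(r["position"],round(r["p"],2)) for r in manip.boxes_of("wrist","photo_block_mid")])
d=manip.capture("top"); cv2.imwrite("pics/t4.png",d["img"])
```

```text
11.8833 [ 0.4810114  -0.06908084  0.18454514] [[-0.0168, 0.9999, 0.0005], [0.9999, 0.0168, -0.0001], [-0.0001, 0.0005, -1.0]] 0.04523450087137207
[([0.4772, -0.06, 0.0902], 0.79)]
```

View pics/w4.png

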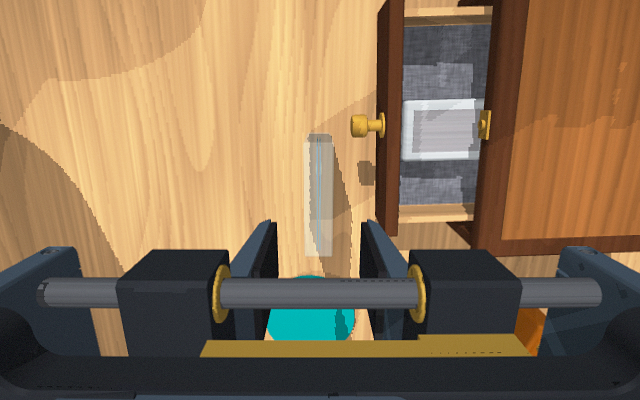

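View pics/t4.png

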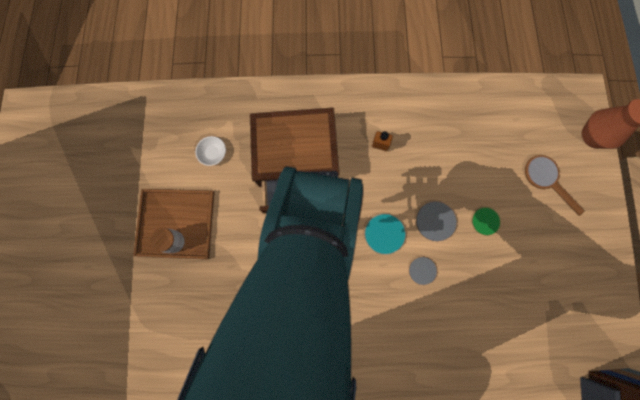

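The candle stands in the tray. The block's top edge (u 304–333) is centred between the fingers at u 318.

Call:
arm_command --steps '[{"jaw": 50, "offset": [0, 0, 0.035], "twist": 0}, {"jaw": 50, "offset": [0, 0, 0.035], "twist": 0}, {"jaw": 50, "offset": [0, 0, 0.035], "twist": 0}, {"jaw": 50, "offset": [0, 0, 0.025], "twist": 0}, {"jaw": 50, "offset": [0, 0, 0.012], "twist": 0}, {"jaw": 50, "offset": [0, 0, 0], "twist": 0}, {"jaw": 10, "offset": [0, 0, 0], "twist": 0}, {"jaw": 10, "offset": [0, 0, 0], "twist": 0}, {"jaw": 10, "offset": [0, 0, 0], "twist": 0}, {"jaw": 10, "offset": [0, 0, 0], "twist": 0}, {"jaw": 10, "offset": [0, 0, 0], "twist": 0}]' --force 25

```text
time: 12.95
ee_pos: [0.4819, -0.0693, 0.0434]
tcp_rot: [[-0.011, 1.0, 0.002], [1.0, 0.011, -0.0], [-0.0, 0.002, -1.0]]
wrist_force: [-2.2, 0.5, 10.2]
opening: 0.0253
```

Call:
arm_command --steps '[{"jaw": 10, "offset": [0, 0, -0.01], "twist": 0}, {"jaw": 10, "offset": [0, 0, -0.03], "twist": 0}, {"jaw": 10, "offset": [0, 0, -0.03], "twist": 0}, {"jaw": 10, "offset": [0, 0, -0.03], "twist": 0}, {"jaw": 10, "offset": [0, 0, -0.03], "twist": 0}, {"jaw": 10, "offset": [0, 0, 0], "twist": 0}]'

```text
time: 13.45
ee_pos: [0.4837, -0.0696, 0.1781]
tcp_rot: [[-0.011, 1.0, 0.008], [1.0, 0.011, -0.002], [-0.002, 0.008, -1.0]]
wrist_force: [0.3, -1.0, -2.1]
opening: 0.0249
```

Call:
arm_command --steps '[{"jaw": 10, "offset": [0.018, 0.006, 0], "twist": 0}, {"jaw": 10, "offset": [0.036, 0.006, 0], "twist": 0}, {"jaw": 10, "offset": [0.036, 0.006, 0], "twist": 0}, {"jaw": 10, "offset": [0.036, 0.006, 0], "twist": 0}, {"jaw": 10, "offset": [0.036, 0.006, 0], "twist": 0}, {"jaw": 10, "offset": [0.036, 0.006, 0], "twist": 0}, {"jaw": 10, "offset": [0.036, 0.006, 0], "twist": 0}, {"jaw": 10, "offset": [0.036, 0.006, 0], "twist": 0}, {"jaw": 10, "offset": [0.036, 0.006, 0], "twist": 0}, {"jaw": 10, "offset": [0.036, 0.006, 0], "twist": 0}, {"jaw": 10, "offset": [0.036, 0.006, 0], "twist": 0}, {"jaw": 10, "offset": [0.031, 0.007, 0], "twist": 0}]'

```text
time: 14.45
ee_pos: [0.5489, 0.3429, 0.1719]
tcp_rot: [[-0.011, 1.0, -0.0], [1.0, 0.011, -0.0], [-0.0, -0.0, -1.0]]
wrist_force: [-0.5, -0.9, -2.8]
opening: 0.0247
```

Call:
arm_command --steps '[{"jaw": 10, "offset": [0, 0, 0.03], "twist": 0}, {"jaw": 10, "offset": [0, 0, 0.03], "twist": 0}, {"jaw": 10, "offset": [0, 0, 0.025], "twist": 0}, {"jaw": 10, "offset": [0, 0, 0.015], "twist": 0}, {"jaw": 10, "offset": [0, 0, 0], "twist": 0}, {"jaw": 10, "offset": [0, 0, 0], "twist": 0}]'

```text
time: 14.95
ee_pos: [0.5493, 0.3405, 0.072]
tcp_rot: [[-0.011, 1.0, -0.001], [1.0, 0.011, -0.0], [-0.0, -0.001, -1.0]]
wrist_force: [0.3, 0.5, -2.6]
opening: 0.0247
```

Run:
```python
from h import *
s=manip.read_state(); print(s["time"],s["ee_pos"],s["opening"],s["wrist_force"])
d=manip.capture("wrist"); cv2.imwrite("pics/w5.png",d["img"])
d=manip.capture("scene"); crop(d,380,130,160,160,"pics/s5.png",3.5)
```

```text
14.95 [0.5493298  0.34048629 0.07201206] 0.024674885322144183 [ 0.2776072   0.53066077 -2.62720446]
```

View pics/w5.png

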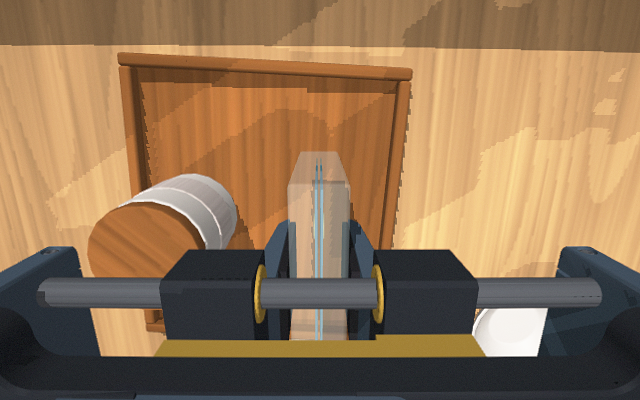

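View pics/s5.png

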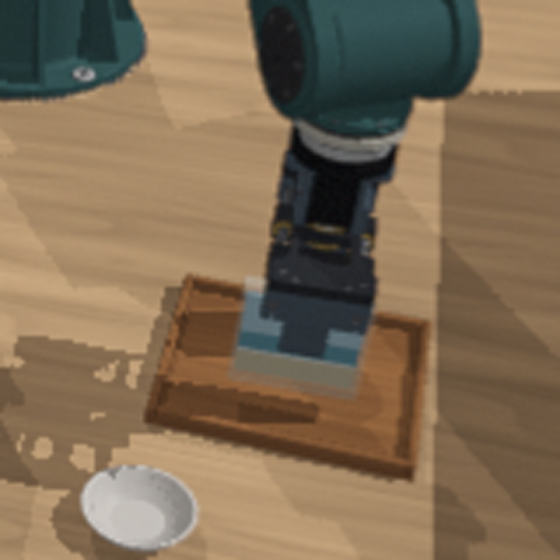

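The block is upright over the tray and clear of the jar. I'll set it down.

Call:
arm_command --steps '[{"jaw": 10, "offset": [0, 0, 0.01], "twist": 0}, {"jaw": 10, "offset": [0, 0, 0.007], "twist": 0}, {"jaw": 10, "offset": [0, 0, 0.004], "twist": 0}, {"jaw": 10, "offset": [0, 0, 0.002], "twist": 0}, {"jaw": 10, "offset": [0, 0, 0.001], "twist": 0}, {"jaw": 10, "offset": [0, 0, 0], "twist": 0}, {"jaw": 10, "offset": [0, 0, 0], "twist": 0}]'

```text
time: 15.63
ee_pos: [0.5493, 0.3406, 0.0491]
tcp_rot: [[-0.011, 1.0, -0.001], [1.0, 0.011, -0.0], [-0.0, -0.001, -1.0]]
wrist_force: [-9.3, -5.5, 19.3]
opening: 0.0246
```

Call:
arm_command --steps '[{"jaw": 40, "offset": [0, 0, 0], "twist": 0}, {"jaw": 40, "offset": [0, 0, 0], "twist": 0}, {"jaw": 40, "offset": [0, 0, 0], "twist": 0}, {"jaw": 40, "offset": [0, 0, -0.02], "twist": 0}, {"jaw": 40, "offset": [0, 0, -0.035], "twist": 0}, {"jaw": 40, "offset": [0, 0, -0.035], "twist": 0}, {"jaw": 40, "offset": [0, 0, -0.035], "twist": 0}]'

```text
time: 16.22
ee_pos: [0.5493, 0.3405, 0.1741]
tcp_rot: [[-0.011, 1.0, -0.001], [1.0, 0.011, -0.0], [-0.0, -0.001, -1.0]]
wrist_force: [0.1, 0.6, -0.1]
opening: 0.0364
```

Call:
arm_command --steps '[{"jaw": 55, "offset": [-0.035, -0.0036, 0], "twist": 0}, {"jaw": 55, "offset": [-0.035, -0.0036, 0], "twist": 0}, {"jaw": 55, "offset": [-0.035, -0.0036, 0], "twist": 0}, {"jaw": 55, "offset": [-0.035, -0.0036, 0], "twist": 0}, {"jaw": 55, "offset": [-0.035, -0.0036, 0], "twist": 0}, {"jaw": 55, "offset": [-0.035, -0.0036, 0], "twist": 0}, {"jaw": 55, "offset": [-0.035, -0.0036, 0], "twist": 0}, {"jaw": 55, "offset": [-0.035, -0.0036, 0], "twist": 0}, {"jaw": 55, "offset": [-0.035, -0.0036, 0], "twist": 0}, {"jaw": 55, "offset": [-0.035, -0.0036, 0], "twist": 0}]'

```text
time: 17.05
ee_pos: [0.517, -0.0113, 0.173]
tcp_rot: [[-0.011, 1.0, 0.0], [1.0, 0.011, -0.0], [-0.0, 0.0, -1.0]]
wrist_force: [0.9, 0.3, 0.3]
opening: 0.05
```

Call:
arm_command --steps '[{"jaw": 55, "offset": [0, 0, 0], "twist": 0.122}, {"jaw": 55, "offset": [0, 0, 0], "twist": 0.122}, {"jaw": 55, "offset": [0, 0, 0], "twist": 0.122}, {"jaw": 55, "offset": [0, 0, 0], "twist": 0.122}, {"jaw": 55, "offset": [0, 0, 0], "twist": 0.122}, {"jaw": 55, "offset": [0, 0, 0], "twist": 0.122}, {"jaw": 55, "offset": [0, 0, 0], "twist": 0.122}, {"jaw": 55, "offset": [0, 0, 0], "twist": 0.122}, {"jaw": 55, "offset": [0, 0, 0], "twist": 0.122}, {"jaw": 55, "offset": [0, 0, 0], "twist": 0.122}, {"jaw": 55, "offset": [0, 0, 0], "twist": 0.122}, {"jaw": 55, "offset": [0, 0, 0], "twist": 0.122}]'

```text
time: 18.05
ee_pos: [0.5174, -0.0097, 0.1729]
tcp_rot: [[0.994, 0.112, 0.0], [0.112, -0.994, -0.0], [0.0, 0.0, -1.0]]
wrist_force: [-0.7, -0.4, -0.3]
opening: 0.0502
```

Call:
arm_command --steps '[{"jaw": 55, "offset": [0, 0, 0], "twist": 0.067}, {"jaw": 55, "offset": [0, 0, 0], "twist": 0}]'

```text
time: 18.22
ee_pos: [0.5174, -0.0097, 0.1729]
tcp_rot: [[0.999, 0.048, 0.0], [0.048, -0.999, -0.0], [0.0, 0.0, -1.0]]
wrist_force: [-0.4, -0.2, 0.1]
opening: 0.0498
```

Run:
```python
from h import *
s=manip.read_state(); print(s["time"],s["ee_pos"],s["tcp_rot"].round(3).tolist(),s["opening"])
d=manip.capture("wrist"); cv2.imwrite("pics/w6.png",d["img"]); np.savez("w6.npz",**{k:np.array(v) for k,v in d.items()})
d=manip.capture("top"); crop(d,120,170,120,110,"pics/t6.png",5)
```

```text
18.2167 [ 0.51742584 -0.00967516  0.17293719] [[0.999, 0.048, 0.0], [0.048, -0.999, -0.0], [0.0, 0.0, -1.0]] 0.049792281199122164
```

View pics/w6.png

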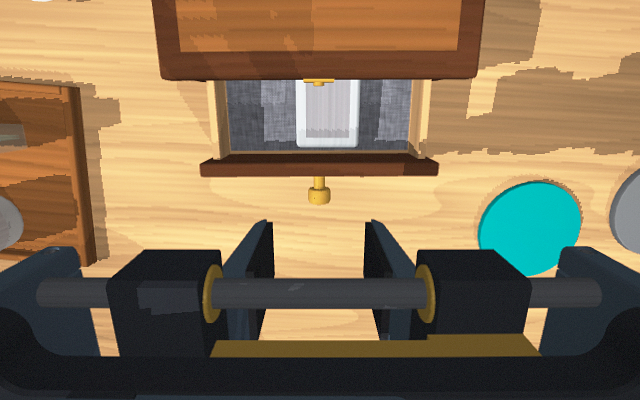

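View pics/t6.png

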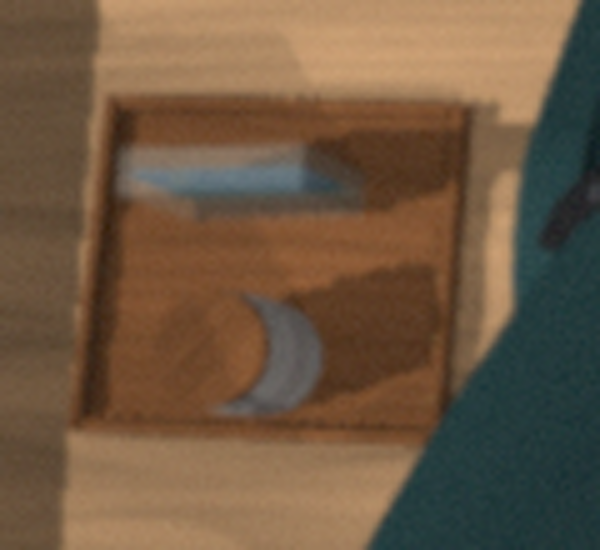

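The block and jar are both upright on the tray. The knob is centred between the jaws at (319,196) and the panel is level in the picture.

Run:
```python
from h import *
d=dict(np.load("w6.npz"))
print(onz(d,[(319,196),(319,205),(319,187)],.054), onz(d,[(201,165),(438,164)],.074), onz(d,[(201,175),(438,175)],.074))
```

```text
[[ 0.5146752  -0.00966711  0.054     ]
 [ 0.50617605 -0.01007213  0.054     ]
 [ 0.52304344 -0.00926835  0.054     ]] [[ 0.54212204  0.08864531  0.074     ]
 [ 0.55216543 -0.105549    0.074     ]] [[ 0.5337131   0.08906029  0.074     ]
 [ 0.54301432 -0.10688779  0.074     ]]
```

Call:
arm_command --steps '[{"jaw": 55, "offset": [-0.005, 0, 0.034], "twist": 0}, {"jaw": 55, "offset": [0, 0, 0.034], "twist": 0}, {"jaw": 55, "offset": [0, 0, 0.034], "twist": 0}, {"jaw": 55, "offset": [0, 0, 0.026], "twist": 0}, {"jaw": 55, "offset": [0, 0, 0.01], "twist": 0}, {"jaw": 55, "offset": [0, 0, 0], "twist": 0}, {"jaw": 5, "offset": [0, 0, 0], "twist": 0}, {"jaw": 5, "offset": [0, 0, 0], "twist": 0}, {"jaw": 5, "offset": [0, 0, 0], "twist": 0}, {"jaw": 5, "offset": [0, 0, 0], "twist": 0}, {"jaw": 5, "offset": [0, 0, 0], "twist": 0}, {"jaw": 5, "offset": [0, 0, 0], "twist": 0}]' --force 15

```text
time: 19.32
ee_pos: [0.513, -0.0102, 0.0358]
tcp_rot: [[0.999, 0.051, 0.002], [0.051, -0.999, -0.0], [0.001, 0.001, -1.0]]
wrist_force: [-0.9, -3.7, 7.3]
opening: 0.0194
```

Call:
arm_command --steps '[{"jaw": 5, "offset": [-0.005, 0, 0], "twist": 0}, {"jaw": 5, "offset": [-0.008, 0, 0], "twist": 0}, {"jaw": 5, "offset": [-0.008, 0, 0], "twist": 0}, {"jaw": 5, "offset": [-0.008, 0, 0], "twist": 0}, {"jaw": 5, "offset": [-0.008, 0, 0], "twist": 0}, {"jaw": 5, "offset": [-0.008, 0, 0], "twist": 0}, {"jaw": 5, "offset": [-0.008, 0, 0], "twist": 0}, {"jaw": 5, "offset": [-0.005, 0, 0], "twist": 0}, {"jaw": 5, "offset": [-0.003, 0, 0], "twist": 0}, {"jaw": 5, "offset": [0, 0, 0], "twist": 0}]'

```text
time: 20.15
ee_pos: [0.4514, -0.0134, 0.0357]
tcp_rot: [[0.999, 0.051, 0.002], [0.051, -0.999, -0.0], [0.002, 0.001, -1.0]]
wrist_force: [-0.6, -5.8, 12.8]
opening: 0.0193
```

Run:
```python
from h import *
s=manip.read_state(); print(s["time"],s["ee_pos"],s["opening"],s["wrist_force"])
d=manip.capture("wrist"); cv2.imwrite("pics/w7.png",d["img"]); np.savez("w7.npz",**{k:np.array(v) for k,v in d.items()})
```

```text
20.15 [ 0.45142939 -0.0133867   0.03571983] 0.019267595779902266 [-0.61733957 -5.76050844 12.76053584]
```

View pics/w7.png

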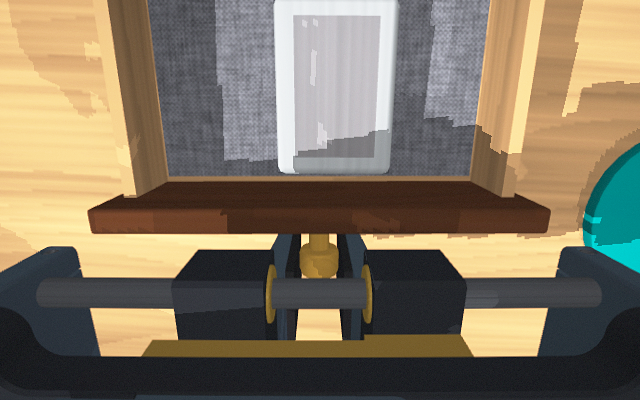

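The drawer has moved 62 mm with the knob. I'll pull on to the stop.

Call:
arm_command --steps '[{"jaw": 5, "offset": [-0.004, 0, 0], "twist": 0}, {"jaw": 5, "offset": [-0.003, 0, 0], "twist": 0}, {"jaw": 5, "offset": [-0.003, 0, 0], "twist": 0}, {"jaw": 5, "offset": [-0.002, 0, 0], "twist": 0}, {"jaw": 5, "offset": [0, 0, 0], "twist": 0}, {"jaw": 5, "offset": [0, 0, 0], "twist": 0}]'

```text
time: 20.7
ee_pos: [0.4398, -0.014, 0.0357]
tcp_rot: [[0.999, 0.051, 0.002], [0.051, -0.999, -0.0], [0.002, 0.001, -1.0]]
wrist_force: [-1.2, -6.8, 14.4]
opening: 0.0194
```

Call:
arm_command --steps '[{"jaw": 5, "offset": [-0.003, 0, 0], "twist": 0}, {"jaw": 5, "offset": [-0.003, 0, 0], "twist": 0}, {"jaw": 5, "offset": [0, 0, 0], "twist": 0}, {"jaw": 5, "offset": [0, 0, 0], "twist": 0}]'

```text
time: 21.03
ee_pos: [0.4369, -0.0142, 0.0363]
tcp_rot: [[0.999, 0.051, 0.008], [0.051, -0.999, -0.001], [0.008, 0.001, -1.0]]
wrist_force: [14.0, -0.7, -1.5]
opening: 0.0194
```

Run:
```python
from h import *
s=manip.read_state(); print(s["time"],s["ee_pos"],s["opening"],s["wrist_force"])
d=manip.capture("wrist"); cv2.imwrite("pics/w8.png",d["img"]); np.savez("w8.npz",**{k:np.array(v) for k,v in d.items()})
```

```text
21.0333 [ 0.43693208 -0.01422278  0.03625247] 0.019416335882300455 [14.02029668 -0.66030591 -1.50680403]
```

View pics/w8.png

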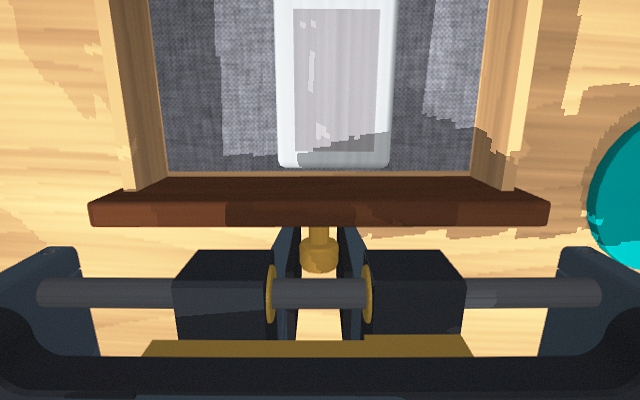

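A 14 N reaction shows the drawer is on its stop. I'll release, rise and move over the tin.

Call:
arm_command --steps '[{"jaw": 60, "offset": [0, 0, 0], "twist": 0}, {"jaw": 60, "offset": [0, 0, 0], "twist": 0}, {"jaw": 60, "offset": [0, 0, 0], "twist": 0}, {"jaw": 80, "offset": [0, 0, -0.02], "twist": 0}, {"jaw": 85, "offset": [0, 0, -0.035], "twist": 0}, {"jaw": 85, "offset": [0, 0, -0.035], "twist": 0}, {"jaw": 85, "offset": [0.02, 0, -0.035], "twist": 0}, {"jaw": 85, "offset": [0.02, 0, -0.01], "twist": 0}, {"jaw": 85, "offset": [0.01, 0, 0], "twist": 0}, {"jaw": 85, "offset": [0, 0, 0], "twist": 0}]'

```text
time: 21.92
ee_pos: [0.4847, -0.0114, 0.1701]
tcp_rot: [[0.999, 0.051, 0.001], [0.051, -0.999, -0.0], [0.001, 0.0, -1.0]]
wrist_force: [-0.1, 0.0, -0.4]
opening: 0.0772
```

Run:
```python
from h import *
s=manip.read_state(); print(s["time"],s["ee_pos"],s["tcp_rot"].round(4).tolist(),s["opening"],s["wrist_force"])
d=manip.capture("wrist"); cv2.imwrite("pics/w9.png",d["img"]); np.savez("w9.npz",**{k:np.array(v) for k,v in d.items()})
crop(d,230,40,180,150,"pics/w9c.png",4)
for t in ["tin_mid","drawer_knob"]:print([(r["position"],round(r["p"],2)) for r in manip.boxes_of("wrist",t)])
```

```text
21.9167 [ 0.48469265 -0.01135998  0.1701208 ] [[0.9987, 0.0509, 0.0014], [0.0509, -0.9987, -0.0], [0.0014, 0.0001, -1.0]] 0.0772311876326085 [-0.12067151  0.00422283 -0.3795522 ]
[([0.5277, -0.0181, 0.045], 0.74)]
[([0.5493, -0.0014, 0.0209], 0.62)]
```

View pics/w9.png

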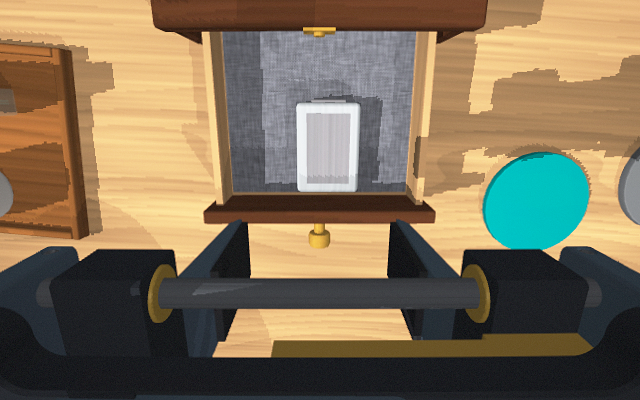

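View pics/w9c.png

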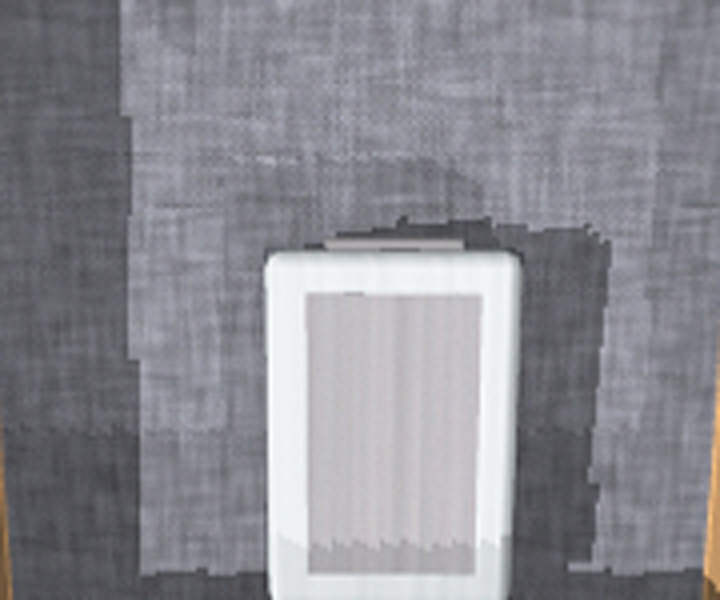

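Run:
```python
from h import *
d=dict(np.load("w9.npz"))
P=onz(d,[(296.3,102.5),(360.3,102.5),(357.5,191.5),(297.3,191.5)],.044);print(P.round(4).tolist(),P.mean(0))
L=(P[0]+P[1]-P[2]-P[3])/2;W=(P[1]+P[2]-P[0]-P[3])/2
print(np.linalg.norm(L),np.linalg.norm(W),np.degrees(np.arctan2(L[1],L[0])))
s=manip.read_state();R=s["tcp_rot"];print(R.T@(P.mean(0)-s["ee_pos"]))
```

```text
[[0.5623, 0.0123, 0.044], [0.5651, -0.0426, 0.044], [0.4862, -0.0467, 0.044], [0.4834, 0.0088, 0.044]] [ 0.52422754 -0.01706295  0.044     ]
0.07899539840590006 0.055199738078139146 2.7543626949954483
[0.04293565 0.00797997 0.12397509]
```

Call:
arm_command --steps '[{"jaw": 85, "offset": [0.022, 0.004, 0], "twist": 0}, {"jaw": 85, "offset": [0.022, 0.004, 0], "twist": 0}, {"jaw": 85, "offset": [0, 0, 0.034], "twist": 0}, {"jaw": 85, "offset": [0, 0, 0.034], "twist": 0}, {"jaw": 85, "offset": [0, 0, 0.034], "twist": 0}, {"jaw": 85, "offset": [0, 0, 0.02], "twist": 0}, {"jaw": 85, "offset": [0, 0, 0], "twist": 0}, {"jaw": 85, "offset": [0, 0, 0], "twist": 0}]' --force 12

```text
time: 22.73
ee_pos: [0.5258, -0.0171, 0.0467]
tcp_rot: [[0.999, 0.051, -0.004], [0.051, -0.999, 0.0], [-0.004, -0.001, -1.0]]
wrist_force: [-0.6, -0.3, 0.2]
opening: 0.0779
```

Call:
arm_command --steps '[{"jaw": 85, "offset": [0, 0, 0.012], "twist": 0}, {"jaw": 85, "offset": [0, 0, 0.006], "twist": 0}, {"jaw": 85, "offset": [0, 0, 0], "twist": 0}, {"jaw": 40, "offset": [0, 0, 0], "twist": 0}, {"jaw": 40, "offset": [0, 0, 0], "twist": 0}, {"jaw": 40, "offset": [0, 0, 0], "twist": 0}, {"jaw": 40, "offset": [0, 0, 0], "twist": 0}, {"jaw": 40, "offset": [0, 0, 0], "twist": 0}]'

```text
time: 23.4
ee_pos: [0.528, -0.0172, 0.0304]
tcp_rot: [[0.999, 0.051, 0.001], [0.051, -0.999, -0.0], [0.001, 0.0, -1.0]]
wrist_force: [-1.4, 0.3, 5.4]
opening: 0.0555
```

Call:
arm_command --steps '[{"jaw": 40, "offset": [0, 0, -0.01], "twist": 0}, {"jaw": 40, "offset": [0, 0, -0.03], "twist": 0}, {"jaw": 40, "offset": [0, 0, -0.03], "twist": 0}, {"jaw": 40, "offset": [0, 0, -0.03], "twist": 0}, {"jaw": 40, "offset": [0, 0, -0.03], "twist": 0}, {"jaw": 40, "offset": [0, 0, -0.01], "twist": 0}]'

```text
time: 23.9
ee_pos: [0.5294, -0.0173, 0.1746]
tcp_rot: [[0.999, 0.051, 0.005], [0.051, -0.999, -0.0], [0.005, 0.001, -1.0]]
wrist_force: [0.7, -0.8, -0.1]
opening: 0.0557
```

Call:
arm_command --steps '[{"jaw": 40, "offset": [-0.0032, 0.018, 0], "twist": 0}, {"jaw": 40, "offset": [-0.0032, 0.032, 0], "twist": 0}, {"jaw": 40, "offset": [-0.0032, 0.032, 0], "twist": 0}, {"jaw": 40, "offset": [-0.0032, 0.032, 0], "twist": 0}, {"jaw": 40, "offset": [-0.0032, 0.032, 0], "twist": 0}, {"jaw": 40, "offset": [-0.0032, 0.032, 0], "twist": 0}, {"jaw": 40, "offset": [-0.0032, 0.032, 0], "twist": 0}, {"jaw": 40, "offset": [-0.0032, 0.032, 0], "twist": 0}, {"jaw": 40, "offset": [-0.0032, 0.032, 0], "twist": 0}, {"jaw": 40, "offset": [-0.0032, 0.032, 0], "twist": 0}, {"jaw": 40, "offset": [-0.0032, 0.032, 0], "twist": 0}, {"jaw": 40, "offset": [-0.0032, 0.0265, 0], "twist": 0}]'

```text
time: 24.9
ee_pos: [0.5072, -0.3851, 0.1697]
tcp_rot: [[0.999, 0.05, -0.0], [0.05, -0.999, 0.0], [-0.0, -0.0, -1.0]]
wrist_force: [0.1, -0.4, -1.5]
opening: 0.0561
```

Run:
```python
from h import *
s=manip.read_state(); print(s["time"],s["ee_pos"],s["tcp_rot"].round(4).tolist(),s["opening"],s["wrist_force"])
d=manip.capture("wrist"); cv2.imwrite("pics/w10.png",d["img"]); np.savez("w10.npz",**{k:np.array(v) for k,v in d.items()})
d=manip.capture("top"); cv2.imwrite("pics/t10.png",d["img"]); np.savez("t10.npz",**{k:np.array(v) for k,v in d.items()})
```

```text
24.9 [ 0.50723804 -0.38505861  0.16968257] [[0.9987, 0.0502, -0.0004], [0.0502, -0.9987, 0.0002], [-0.0003, -0.0002, -1.0]] 0.056123778610508206 [ 0.12784104 -0.41371486 -1.54935986]
```

View pics/w10.png

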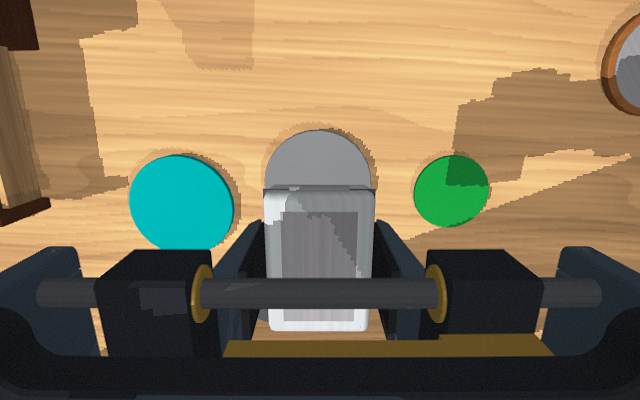

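View pics/t10.png

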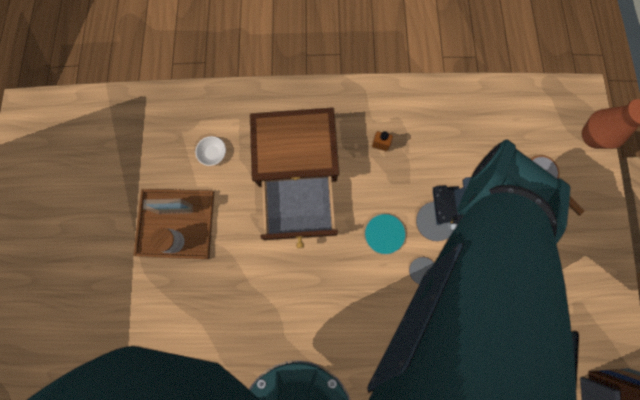

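Run:
```python
from h import *
d=dict(np.load("w10.npz"))
# coaster rim by segmentation of grey upper arc
im=d["img"][120:187,255:385].astype(int); 
sat=im.max(2)-im.min(2); m=(sat<22)
pts=[]
for r in range(10,60,4):
    c=np.where(m[r])[0]
    if len(c)>20: pts+= [(255+c[0]-.5,120+r),(255+c[-1]+.5,120+r)]
P=onz(d,pts,.009)[:,:2]
from scipy.optimize import least_squares
f=least_squares(lambda q:np.hypot(*(P-q[:2]).T)-.055,[.505,-.383],loss='soft_l1',f_scale=.001); print("coaster",f.x, np.abs(f.fun).max())
f=least_squares(lambda q:np.hypot(*(P-q[:2]).T)-q[2],[.505,-.383,.055],loss='soft_l1',f_scale=.001); print(f.x)
T=onz(d,[(264,192),(376,192),(368,332),(269,332)],.185); print(T.round(4).tolist(),T.mean(0))
```

```text
coaster [ 0.50467658 -0.38346433] 0.0010971997136145772
[ 0.50565223 -0.38339791  0.054361  ]
[[0.543, -0.3564, 0.185], [0.5457, -0.4105, 0.185], [0.4658, -0.414, 0.185], [0.463, -0.3594, 0.185]] [ 0.504365   -0.38509056  0.185     ]
```

The tin is within 2 mm of the coaster's centre, so I'll lower it.

Call:
arm_command --steps '[{"jaw": 40, "offset": [0, -0.0015, 0.02], "twist": 0}, {"jaw": 40, "offset": [0, 0, 0.033], "twist": 0}, {"jaw": 40, "offset": [0, 0, 0.033], "twist": 0}, {"jaw": 40, "offset": [0, 0, 0.033], "twist": 0}, {"jaw": 40, "offset": [0, 0, 0.016], "twist": 0}, {"jaw": 40, "offset": [0, 0, 0.007], "twist": 0}, {"jaw": 40, "offset": [0, 0, 0.004], "twist": 0}, {"jaw": 40, "offset": [0, 0, 0.003], "twist": 0}, {"jaw": 40, "offset": [0, 0, 0.002], "twist": 0}, {"jaw": 40, "offset": [0, 0, 0], "twist": 0}, {"jaw": 40, "offset": [0, 0, 0], "twist": 0}]'

```text
time: 25.92
ee_pos: [0.5083, -0.382, 0.0199]
tcp_rot: [[0.999, 0.051, 0.001], [0.051, -0.999, -0.001], [0.001, 0.001, -1.0]]
wrist_force: [-0.0, -0.3, -2.5]
opening: 0.0559
```

Call:
arm_command --steps '[{"jaw": 40, "offset": [0, 0.001, 0.0015], "twist": 0}, {"jaw": 40, "offset": [0, 0, 0.0015], "twist": 0}, {"jaw": 40, "offset": [0, 0, 0], "twist": 0}, {"jaw": 40, "offset": [0, 0, 0], "twist": 0}]'

```text
time: 26.25
ee_pos: [0.5084, -0.3832, 0.0167]
tcp_rot: [[0.999, 0.051, 0.001], [0.051, -0.999, -0.001], [0.001, 0.001, -1.0]]
wrist_force: [0.6, 0.3, 5.9]
opening: 0.056
```

Contact at 6 N, so I'll release, rise and check.

Call:
arm_command --steps '[{"jaw": 85, "offset": [0, 0, 0], "twist": 0}, {"jaw": 85, "offset": [0, 0, 0], "twist": 0}, {"jaw": 85, "offset": [0, 0, 0], "twist": 0}, {"jaw": 85, "offset": [0, 0, 0], "twist": 0}, {"jaw": 85, "offset": [0, 0, -0.02], "twist": 0}, {"jaw": 85, "offset": [0, 0, -0.035], "twist": 0}, {"jaw": 85, "offset": [0, 0, -0.035], "twist": 0}, {"jaw": 85, "offset": [-0.02, 0, -0.035], "twist": 0}, {"jaw": 85, "offset": [-0.03, 0, -0.03], "twist": 0}, {"jaw": 85, "offset": [0, 0, 0], "twist": 0}]'

```text
time: 27.08
ee_pos: [0.4573, -0.3866, 0.1758]
tcp_rot: [[0.999, 0.05, 0.004], [0.05, -0.999, -0.004], [0.004, 0.004, -1.0]]
wrist_force: [0.5, -0.3, 0.8]
opening: 0.0775
```

Run:
```python
from h import *
s=manip.read_state(); print(s["time"],s["ee_pos"])
d=manip.capture("wrist"); cv2.imwrite("pics/w11.png",d["img"]); np.savez("w11.npz",**{k:np.array(v) for k,v in d.items()})
d=manip.capture("top"); 
for c in ["wrist","top"]: print([(r["position"],round(r["p"],2)) for r in manip.boxes_of(c,"tin_mid")])
```

```text
27.0833 [ 0.4572778  -0.38660925  0.17584274]
[([0.5058, -0.3855, 0.0287], 0.63)]
[([0.5107, -0.3607, 0.0304], 0.71)]
```

View pics/w11.png

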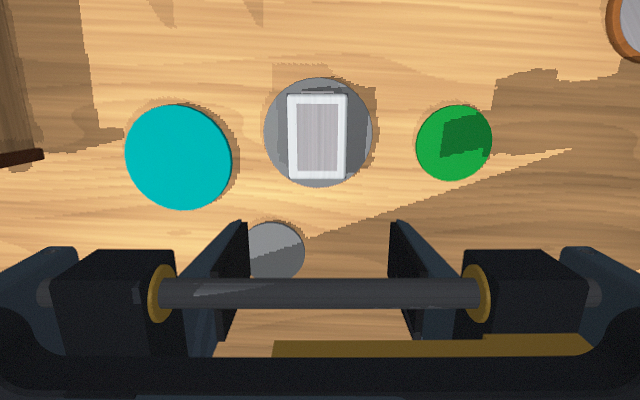

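The tin lies flat and centred on the grey coaster. Next I'll go back to the knob.

Call:
arm_command --steps '[{"jaw": 55, "offset": [0, -0.02, 0], "twist": 0}, {"jaw": 55, "offset": [0, -0.034, 0], "twist": 0}, {"jaw": 55, "offset": [0, -0.034, 0], "twist": 0}, {"jaw": 55, "offset": [0, -0.034, 0], "twist": 0}, {"jaw": 55, "offset": [0, -0.034, 0], "twist": 0}, {"jaw": 55, "offset": [0, -0.034, 0], "twist": 0}, {"jaw": 55, "offset": [0, -0.034, 0], "twist": 0}, {"jaw": 55, "offset": [0, -0.034, 0], "twist": 0}, {"jaw": 55, "offset": [0, -0.034, 0], "twist": 0}, {"jaw": 55, "offset": [0, -0.034, 0], "twist": 0}, {"jaw": 55, "offset": [0, -0.034, 0], "twist": 0}, {"jaw": 55, "offset": [0, -0.013, 0], "twist": 0}]'

```text
time: 28.28
ee_pos: [0.4386, -0.0094, 0.1692]
tcp_rot: [[0.999, 0.053, -0.002], [0.053, -0.999, 0.001], [-0.002, -0.001, -1.0]]
wrist_force: [0.6, -0.6, 0.0]
opening: 0.0502
```

Run:
```python
from h import *
s=manip.read_state(); print(s["time"],s["ee_pos"],s["tcp_rot"].round(3).tolist())
d=manip.capture("wrist"); cv2.imwrite("pics/w12.png",d["img"]); np.savez("w12.npz",**{k:np.array(v) for k,v in d.items()})
```

```text
28.2833 [ 0.43861044 -0.00936524  0.16916337] [[0.999, 0.053, -0.002], [0.053, -0.999, 0.001], [-0.002, -0.001, -1.0]]
```

View pics/w12.png

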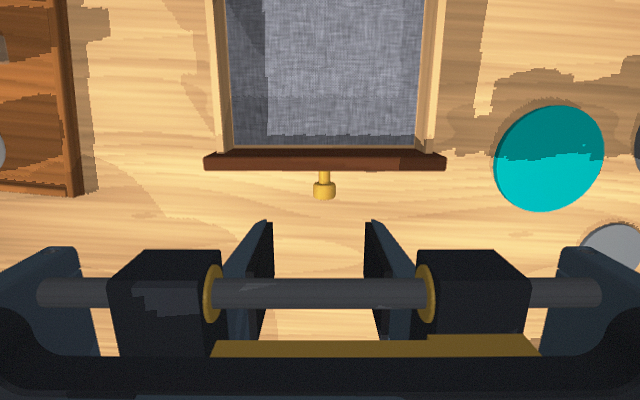

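Run:
```python
from h import *
d=dict(np.load("w12.npz")); s=manip.read_state()
P=onz(d,[(324.5,190.5)],.054); print(P, s["tcp_rot"].T@(P[0]-s["ee_pos"]))
```

```text
[[ 0.4419807  -0.01384296  0.054     ]] [0.00327103 0.00510651 0.11516151]
```

Call:
arm_command --steps '[{"jaw": 55, "offset": [0, 0.005, 0.03], "twist": 0}, {"jaw": 55, "offset": [0, 0, 0.034], "twist": 0}, {"jaw": 55, "offset": [0, 0, 0.034], "twist": 0}, {"jaw": 55, "offset": [0, 0, 0.024], "twist": 0}, {"jaw": 55, "offset": [0, 0, 0.011], "twist": 0}, {"jaw": 55, "offset": [0, 0, 0], "twist": 0}, {"jaw": 5, "offset": [0, 0, 0], "twist": 0}, {"jaw": 5, "offset": [0, 0, 0], "twist": 0}, {"jaw": 5, "offset": [0, 0, 0], "twist": 0}, {"jaw": 5, "offset": [0, 0, 0], "twist": 0}, {"jaw": 5, "offset": [0, 0, 0], "twist": 0}, {"jaw": 5, "offset": [0, 0, 0], "twist": 0}]' --force 20

```text
time: 29.33
ee_pos: [0.4403, -0.0159, 0.0382]
tcp_rot: [[0.999, 0.049, 0.001], [0.049, -0.999, 0.003], [0.002, -0.003, -1.0]]
wrist_force: [2.0, 40.0, 1.8]
opening: 0.0218
```

Call:
arm_command --steps '[{"jaw": 5, "offset": [0.006, 0, 0], "twist": 0}, {"jaw": 5, "offset": [0.012, 0, 0], "twist": 0}, {"jaw": 5, "offset": [0.012, 0, 0], "twist": 0}, {"jaw": 5, "offset": [0.012, 0, 0], "twist": 0}, {"jaw": 5, "offset": [0.012, 0, 0], "twist": 0}, {"jaw": 5, "offset": [0.012, 0, 0], "twist": 0}, {"jaw": 5, "offset": [0.012, 0, 0], "twist": 0}, {"jaw": 5, "offset": [0.012, 0, 0], "twist": 0}, {"jaw": 5, "offset": [0.012, 0, 0], "twist": 0}, {"jaw": 5, "offset": [0.012, 0, 0], "twist": 0}, {"jaw": 5, "offset": [0.01, 0, 0], "twist": 0}, {"jaw": 5, "offset": [0.006, 0, 0], "twist": 0}]'

```text
time: 30.33
ee_pos: [0.5702, -0.0079, 0.0381]
tcp_rot: [[0.999, 0.05, -0.0], [0.05, -0.999, 0.004], [-0.0, -0.004, -1.0]]
wrist_force: [-3.1, 39.6, 6.6]
opening: 0.0193
```

Call:
arm_command --steps '[{"jaw": 5, "offset": [0.004, 0, 0], "twist": 0}, {"jaw": 5, "offset": [0.003, 0, 0], "twist": 0}, {"jaw": 5, "offset": [0.002, 0, 0], "twist": 0}, {"jaw": 5, "offset": [0, 0, 0], "twist": 0}, {"jaw": 5, "offset": [0, 0, 0], "twist": 0}]'

```text
time: 30.75
ee_pos: [0.5787, -0.0074, 0.0382]
tcp_rot: [[0.999, 0.05, 0.0], [0.05, -0.999, 0.004], [0.001, -0.004, -1.0]]
wrist_force: [-0.2, 40.4, 3.0]
opening: 0.0195
```

There is a 40 N sideways force, so my commanded y is off. I'll relax it first, then finish the push.

Call:
arm_command --steps '[{"jaw": 5, "offset": [0, -0.002, 0], "twist": 0}, {"jaw": 5, "offset": [0, 0, 0], "twist": 0}]'

```text
time: 30.92
ee_pos: [0.5787, -0.0071, 0.0382]
tcp_rot: [[0.999, 0.051, 0.001], [0.051, -0.999, 0.001], [0.001, -0.001, -1.0]]
wrist_force: [-1.5, 17.5, 0.8]
opening: 0.0193
```

Call:
arm_command --steps '[{"jaw": 5, "offset": [0.002, 0, 0], "twist": 0}, {"jaw": 5, "offset": [0.002, 0, 0], "twist": 0}, {"jaw": 5, "offset": [0, 0, 0], "twist": 0}, {"jaw": 5, "offset": [0, 0, 0], "twist": 0}]'

```text
time: 31.25
ee_pos: [0.5806, -0.0069, 0.0379]
tcp_rot: [[0.999, 0.05, -0.004], [0.05, -0.999, 0.002], [-0.004, -0.002, -1.0]]
wrist_force: [-12.1, 16.2, 12.0]
opening: 0.019
```

A reaction of −12 N in x after 140 mm of travel means the drawer is shut. I'll release, rise and check.

Call:
arm_command --steps '[{"jaw": 55, "offset": [0, 0, 0], "twist": 0}, {"jaw": 55, "offset": [0, 0, 0], "twist": 0}, {"jaw": 55, "offset": [0, 0, 0], "twist": 0}, {"jaw": 55, "offset": [0, 0, -0.02], "twist": 0}, {"jaw": 55, "offset": [0, 0, -0.035], "twist": 0}, {"jaw": 55, "offset": [0, 0, -0.035], "twist": 0}, {"jaw": 55, "offset": [-0.03, 0, -0.035], "twist": 0}, {"jaw": 55, "offset": [-0.03, 0, -0.015], "twist": 0}, {"jaw": 55, "offset": [0, 0, 0], "twist": 0}]'

```text
time: 32.0
ee_pos: [0.5233, -0.0115, 0.1773]
tcp_rot: [[0.999, 0.051, 0.003], [0.051, -0.999, -0.0], [0.003, 0.001, -1.0]]
wrist_force: [0.9, -0.2, -0.1]
opening: 0.0502
```

Run:
```python
from h import *
s=manip.read_state(); print(s["time"],s["ee_pos"],s["tcp_rot"].round(3).tolist())
d=manip.capture("wrist"); cv2.imwrite("pics/w13.png",d["img"]); np.savez("w13.npz",**{k:np.array(v) for k,v in d.items()})
d=manip.capture("scene"); crop(d,270,165,120,120,"pics/s13.png",5)
```

```text
32.0 [ 0.52328493 -0.01153442  0.17726377] [[0.999, 0.051, 0.003], [0.051, -0.999, -0.0], [0.003, 0.001, -1.0]]
```

View pics/w13.png

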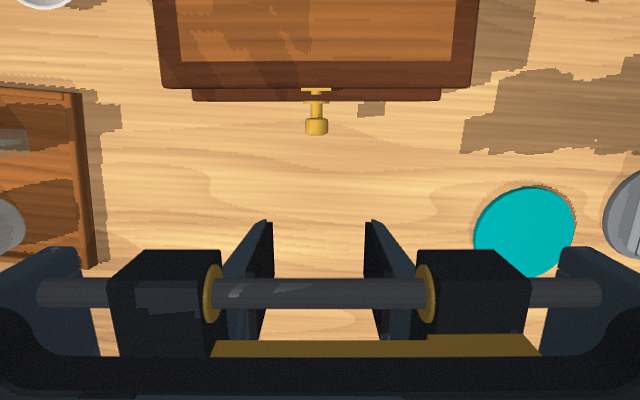

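View pics/s13.png

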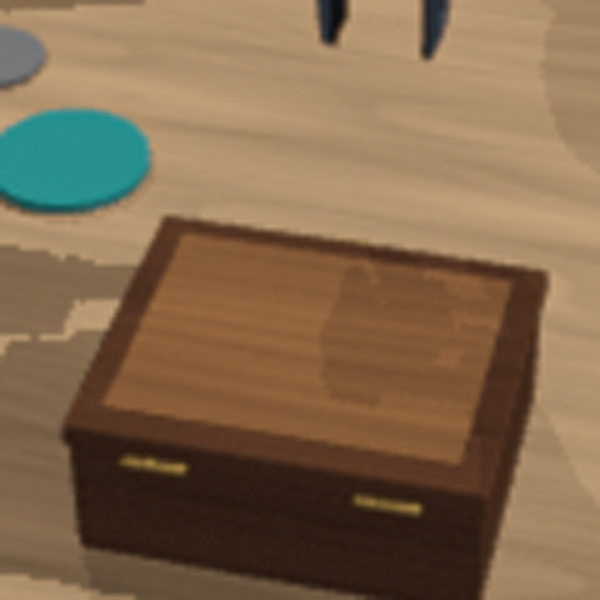

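Run:
```python
from h import *
d=dict(np.load("w13.npz")); s=manip.read_state();R=s["tcp_rot"]
for uv,z in [((316,101),.074),((316,88.5),.095),((316,127),.054),((316,135),.054)]:
    P=onz(d,[uv],z)[0]; print(P.round(4),(R.T@(P-s["ee_pos"])).round(4))
d=dict(np.load("w9.npz"));print(onz(d,[(318,31),(318,38)],.095))
d=dict(np.load("w6.npz"));print(onz(d,[(318,79.5)],.095))
```

```text
[ 0.6031 -0.005   0.074 ] [ 0.0775 -0.0026  0.1014]
[ 0.6117 -0.0048  0.095 ] [ 0.0862 -0.0024  0.0804]
[ 0.5815 -0.0059  0.054 ] [ 0.0559 -0.0028  0.1214]
[ 0.5747 -0.0062  0.054 ] [ 0.0491 -0.0028  0.1214]
[[ 0.60971506 -0.00412334  0.095     ]
 [ 0.60536841 -0.00434194  0.095     ]]
[[ 0.61153267 -0.00432851  0.095     ]]
```

The drawer is shut: the knob travelled 139.6 mm between images, then met a hard stop. Now I'll fetch the block.

Call:
arm_command --steps '[{"jaw": 45, "offset": [0.004, -0.032, 0], "twist": 0}, {"jaw": 45, "offset": [0.004, -0.032, 0], "twist": 0}, {"jaw": 45, "offset": [0.004, -0.032, 0], "twist": 0}, {"jaw": 45, "offset": [0.004, -0.032, 0], "twist": 0}, {"jaw": 45, "offset": [0.004, -0.032, 0], "twist": 0}, {"jaw": 45, "offset": [0.004, -0.032, 0], "twist": 0}, {"jaw": 45, "offset": [0.004, -0.032, 0], "twist": 0}, {"jaw": 45, "offset": [0.004, -0.032, 0], "twist": 0}, {"jaw": 45, "offset": [0.004, -0.032, 0], "twist": 0}, {"jaw": 45, "offset": [0.004, -0.032, 0], "twist": 0}, {"jaw": 45, "offset": [0.004, -0.03, 0], "twist": 0}]'

```text
time: 33.02
ee_pos: [0.5519, 0.3426, 0.173]
tcp_rot: [[0.999, 0.051, -0.001], [0.051, -0.999, -0.0], [-0.001, 0.0, -1.0]]
wrist_force: [0.3, -0.3, 0.8]
opening: 0.0416
```

Call:
arm_command --steps '[{"jaw": 45, "offset": [0, 0, 0], "twist": -0.122}, {"jaw": 45, "offset": [0, 0, 0], "twist": -0.122}, {"jaw": 45, "offset": [0, 0, 0], "twist": -0.122}, {"jaw": 45, "offset": [0, 0, 0], "twist": -0.122}, {"jaw": 45, "offset": [0, 0, 0], "twist": -0.122}, {"jaw": 45, "offset": [0, 0, 0], "twist": -0.122}, {"jaw": 45, "offset": [0, 0, 0], "twist": -0.122}, {"jaw": 45, "offset": [0, 0, 0], "twist": -0.122}, {"jaw": 45, "offset": [0, 0, 0], "twist": -0.122}, {"jaw": 45, "offset": [0, 0, 0], "twist": -0.122}, {"jaw": 45, "offset": [0, 0, 0], "twist": -0.122}, {"jaw": 45, "offset": [0, 0, 0], "twist": -0.122}]'

```text
time: 34.02
ee_pos: [0.5521, 0.3407, 0.1729]
tcp_rot: [[0.05, 0.999, -0.001], [0.999, -0.05, -0.001], [-0.001, -0.001, -1.0]]
wrist_force: [-0.2, 0.2, -1.0]
opening: 0.041
```

Call:
arm_command --steps '[{"jaw": 45, "offset": [0, 0, 0], "twist": -0.067}, {"jaw": 45, "offset": [0, 0, 0], "twist": 0}, {"jaw": 45, "offset": [0, 0, 0], "twist": 0}]'

```text
time: 34.27
ee_pos: [0.5519, 0.3406, 0.1732]
tcp_rot: [[-0.008, 1.0, -0.001], [1.0, 0.008, -0.0], [-0.0, -0.001, -1.0]]
wrist_force: [-0.5, -0.5, 0.4]
opening: 0.0412
```

Run:
```python
from h import *
s=manip.read_state(); print(s["time"],s["ee_pos"],s["tcp_rot"].round(4).tolist())
d=manip.capture("wrist"); cv2.imwrite("pics/w14.png",d["img"]); np.savez("w14.npz",**{k:np.array(v) for k,v in d.items()})
```

```text
34.2667 [0.55189978 0.34064586 0.17318578] [[-0.0084, 1.0, -0.0007], [1.0, 0.0084, -0.0004], [-0.0004, -0.0007, -1.0]]
```

View pics/w14.png

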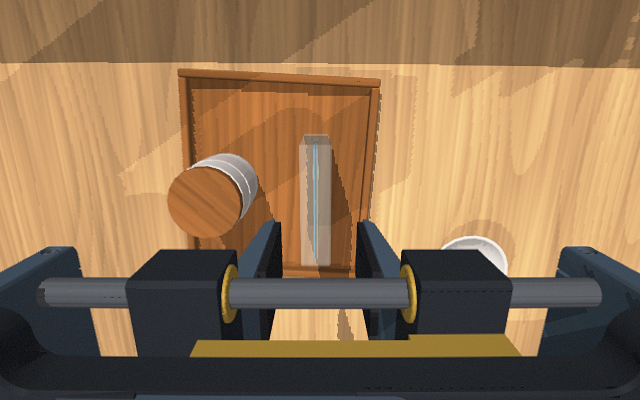

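Call:
arm_command --steps '[{"jaw": 45, "offset": [0, -0.0025, 0.03], "twist": 0}, {"jaw": 45, "offset": [0, 0, 0.034], "twist": 0}, {"jaw": 45, "offset": [0, 0, 0.034], "twist": 0}, {"jaw": 45, "offset": [0, 0, 0.018], "twist": 0}, {"jaw": 45, "offset": [0, 0, 0.008], "twist": 0}, {"jaw": 45, "offset": [0, 0, 0], "twist": 0}, {"jaw": 45, "offset": [0, 0, 0], "twist": 0}]' --force 25

```text
time: 34.9
ee_pos: [0.5496, 0.3408, 0.0506]
tcp_rot: [[-0.01, 1.0, 0.0], [1.0, 0.01, 0.0], [0.0, 0.0, -1.0]]
wrist_force: [0.2, -0.5, 0.9]
opening: 0.0407
```

Call:
arm_command --steps '[{"jaw": 10, "offset": [0, 0, 0], "twist": 0}, {"jaw": 10, "offset": [0, 0, 0], "twist": 0}, {"jaw": 10, "offset": [0, 0, 0], "twist": 0}, {"jaw": 10, "offset": [0, 0, 0], "twist": 0}, {"jaw": 10, "offset": [0, 0, 0], "twist": 0}]'

```text
time: 35.32
ee_pos: [0.5499, 0.3409, 0.0514]
tcp_rot: [[-0.011, 1.0, 0.002], [1.0, 0.011, 0.001], [0.001, 0.002, -1.0]]
wrist_force: [-0.0, -1.2, 7.5]
opening: 0.025
```

Call:
arm_command --steps '[{"jaw": 10, "offset": [0, 0, -0.01], "twist": 0}, {"jaw": 10, "offset": [0, 0, -0.03], "twist": 0}, {"jaw": 10, "offset": [0, 0, -0.03], "twist": 0}, {"jaw": 10, "offset": [0, 0, -0.03], "twist": 0}, {"jaw": 10, "offset": [0, 0, -0.02], "twist": 0}, {"jaw": 10, "offset": [0, 0, 0], "twist": 0}]'

```text
time: 35.82
ee_pos: [0.551, 0.3416, 0.1754]
tcp_rot: [[-0.011, 1.0, 0.006], [1.0, 0.011, 0.003], [0.003, 0.006, -1.0]]
wrist_force: [1.6, 0.6, -2.2]
opening: 0.0249
```

Call:
arm_command --steps '[{"jaw": 10, "offset": [-0.018, -0.006, 0], "twist": 0}, {"jaw": 10, "offset": [-0.036, -0.006, 0], "twist": 0}, {"jaw": 10, "offset": [-0.036, -0.006, 0], "twist": 0}, {"jaw": 10, "offset": [-0.036, -0.006, 0], "twist": 0}, {"jaw": 10, "offset": [-0.036, -0.006, 0], "twist": 0}, {"jaw": 10, "offset": [-0.036, -0.006, 0], "twist": 0}, {"jaw": 10, "offset": [-0.036, -0.006, 0], "twist": 0}, {"jaw": 10, "offset": [-0.036, -0.006, 0], "twist": 0}, {"jaw": 10, "offset": [-0.036, -0.006, 0], "twist": 0}, {"jaw": 10, "offset": [-0.036, -0.006, 0], "twist": 0}, {"jaw": 10, "offset": [-0.036, -0.006, 0], "twist": 0}, {"jaw": 10, "offset": [-0.031, -0.0065, 0], "twist": 0}]'

```text
time: 36.82
ee_pos: [0.4799, -0.0711, 0.1695]
tcp_rot: [[-0.011, 1.0, -0.001], [1.0, 0.011, 0.0], [0.0, -0.001, -1.0]]
wrist_force: [0.6, -0.4, -2.5]
opening: 0.025
```

Call:
arm_command --steps '[{"jaw": 10, "offset": [0, 0, 0.03], "twist": 0}, {"jaw": 10, "offset": [0, 0, 0.03], "twist": 0}, {"jaw": 10, "offset": [0, 0, 0.025], "twist": 0}, {"jaw": 10, "offset": [0, 0, 0.015], "twist": 0}, {"jaw": 10, "offset": [0, 0, 0], "twist": 0}, {"jaw": 10, "offset": [0, 0, 0], "twist": 0}]'

```text
time: 37.32
ee_pos: [0.4803, -0.0691, 0.0694]
tcp_rot: [[-0.011, 1.0, -0.002], [1.0, 0.011, 0.0], [0.0, -0.002, -1.0]]
wrist_force: [0.5, -0.5, -3.2]
opening: 0.025
```

Call:
arm_command --steps '[{"jaw": 10, "offset": [0, 0.0012, 0.01], "twist": 0}, {"jaw": 10, "offset": [0, 0, 0.007], "twist": 0}, {"jaw": 10, "offset": [0, 0, 0.004], "twist": 0}, {"jaw": 10, "offset": [0, 0, 0.002], "twist": 0}, {"jaw": 10, "offset": [0, 0, 0.001], "twist": 0}, {"jaw": 10, "offset": [0, 0, 0], "twist": 0}, {"jaw": 10, "offset": [0, 0, 0], "twist": 0}]'

```text
time: 37.9
ee_pos: [0.4825, -0.0693, 0.0462]
tcp_rot: [[-0.011, 1.0, 0.0], [1.0, 0.011, -0.0], [-0.0, 0.0, -1.0]]
wrist_force: [0.0, 0.6, -3.2]
opening: 0.0248
```

Still no contact (−3.2 N is the block's weight), so I'll go slightly lower.

Call:
arm_command --steps '[{"jaw": 10, "offset": [0, 0, 0.001], "twist": 0}, {"jaw": 10, "offset": [0, 0, 0.001], "twist": 0}, {"jaw": 10, "offset": [0, 0, 0], "twist": 0}, {"jaw": 10, "offset": [0, 0, 0], "twist": 0}]'

```text
time: 38.23
ee_pos: [0.4827, -0.0694, 0.045]
tcp_rot: [[-0.011, 1.0, 0.0], [1.0, 0.011, -0.0], [-0.0, 0.0, -1.0]]
wrist_force: [-6.1, 0.1, 18.6]
opening: 0.0252
```

Call:
arm_command --steps '[{"jaw": 40, "offset": [0, 0, 0], "twist": 0}, {"jaw": 40, "offset": [0, 0, 0], "twist": 0}, {"jaw": 40, "offset": [0, 0, 0], "twist": 0}, {"jaw": 40, "offset": [0, 0, -0.02], "twist": 0}, {"jaw": 40, "offset": [0, 0, -0.035], "twist": 0}, {"jaw": 40, "offset": [0, 0, -0.035], "twist": 0}, {"jaw": 40, "offset": [0, 0, -0.035], "twist": 0}, {"jaw": 40, "offset": [0, 0, -0.01], "twist": 0}]'

```text
time: 38.9
ee_pos: [0.4844, -0.0696, 0.1838]
tcp_rot: [[-0.011, 1.0, 0.006], [1.0, 0.011, -0.001], [-0.001, 0.006, -1.0]]
wrist_force: [1.0, 0.7, 1.7]
opening: 0.0364
```

Call:
arm_command --steps '[{"jaw": 40, "offset": [0.034, -0.0014, 0], "twist": 0}, {"jaw": 40, "offset": [0.034, -0.0014, 0], "twist": 0}, {"jaw": 40, "offset": [0.034, -0.0014, 0], "twist": 0}, {"jaw": 40, "offset": [0.034, -0.0014, 0], "twist": 0}, {"jaw": 40, "offset": [0.034, -0.0014, 0], "twist": 0}, {"jaw": 40, "offset": [0.034, -0.0014, 0], "twist": 0}, {"jaw": 40, "offset": [0.034, -0.0014, 0], "twist": 0}, {"jaw": 40, "offset": [0.034, -0.0014, 0], "twist": 0}, {"jaw": 40, "offset": [0.034, -0.0014, 0], "twist": 0}, {"jaw": 40, "offset": [0.034, -0.0014, 0], "twist": 0}, {"jaw": 40, "offset": [0.034, -0.0014, 0], "twist": 0}, {"jaw": 40, "offset": [0.034, -0.0014, 0], "twist": 0}]'

```text
time: 39.9
ee_pos: [0.4605, 0.3402, 0.1786]
tcp_rot: [[-0.011, 1.0, -0.0], [1.0, 0.011, -0.0], [-0.0, -0.0, -1.0]]
wrist_force: [0.3, -0.9, -0.1]
opening: 0.0369
```

Call:
arm_command --steps '[{"jaw": 90, "offset": [0, 0, 0], "twist": 0.122}, {"jaw": 90, "offset": [0, 0, 0], "twist": 0.122}, {"jaw": 90, "offset": [0, 0, 0], "twist": 0.122}, {"jaw": 90, "offset": [0, 0, 0], "twist": 0.122}, {"jaw": 90, "offset": [0, 0, 0], "twist": 0.122}, {"jaw": 90, "offset": [0, 0, 0], "twist": 0.122}, {"jaw": 90, "offset": [0, 0, 0], "twist": 0.122}, {"jaw": 90, "offset": [0, 0, 0], "twist": 0.122}, {"jaw": 90, "offset": [0, 0, 0], "twist": 0.122}, {"jaw": 90, "offset": [0, 0, 0], "twist": 0.122}, {"jaw": 90, "offset": [0, 0, 0], "twist": 0.122}, {"jaw": 90, "offset": [0, 0, 0], "twist": 0.122}]'

```text
time: 40.9
ee_pos: [0.4609, 0.3384, 0.1785]
tcp_rot: [[0.994, 0.112, -0.0], [0.112, -0.994, -0.0], [-0.0, 0.0, -1.0]]
wrist_force: [0.8, -0.2, 0.2]
opening: 0.0826
```

Call:
arm_command --steps '[{"jaw": 90, "offset": [0, 0, 0], "twist": 0.118}, {"jaw": 90, "offset": [0, 0, 0], "twist": 0}, {"jaw": 90, "offset": [0, 0, 0], "twist": 0}]'

```text
time: 41.15
ee_pos: [0.4609, 0.3384, 0.1787]
tcp_rot: [[1.0, 0.004, -0.0], [0.004, -1.0, -0.0], [-0.0, 0.0, -1.0]]
wrist_force: [-0.6, -0.3, 0.5]
opening: 0.0821
```

Run:
```python
from h import *
s=manip.read_state(); print(s["time"],s["ee_pos"],s["tcp_rot"].round(4).tolist())
d=manip.capture("wrist"); cv2.imwrite("pics/w15.png",d["img"]); np.savez("w15.npz",**{k:np.array(v) for k,v in d.items()})
d=manip.capture("top");cv2.imwrite("pics/t15.png",d["img"])
```

```text
41.15 [0.46092144 0.33844726 0.17866995] [[1.0, 0.0036, -0.0003], [0.0036, -1.0, -0.0002], [-0.0003, 0.0002, -1.0]]
```

View pics/w15.png

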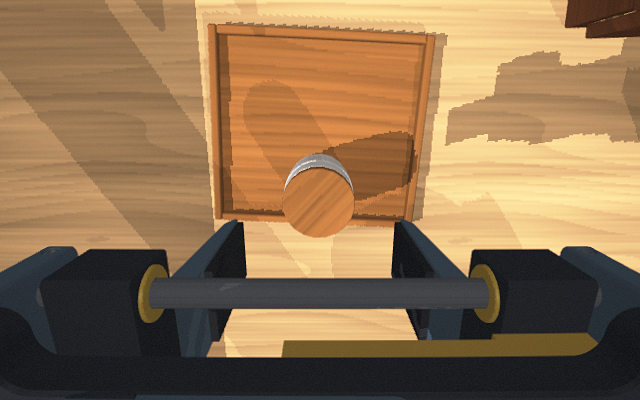

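View pics/t15.png

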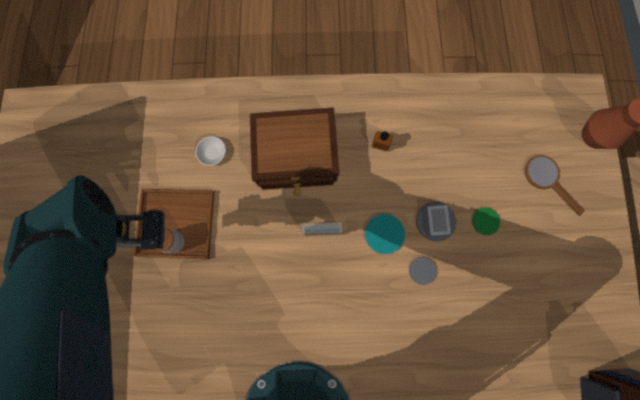

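The block is back at its original pixels (322,229), and the lid is centred between the jaws at u 318.

Call:
arm_command --steps '[{"jaw": 90, "offset": [0, 0, 0.034], "twist": 0}, {"jaw": 90, "offset": [0, 0, 0.034], "twist": 0}, {"jaw": 90, "offset": [0, 0, 0.034], "twist": 0}, {"jaw": 90, "offset": [0, 0, 0.022], "twist": 0}, {"jaw": 90, "offset": [0, 0, 0.01], "twist": 0}, {"jaw": 90, "offset": [0, 0, 0], "twist": 0}, {"jaw": 90, "offset": [0, 0, 0], "twist": 0}, {"jaw": 50, "offset": [0, 0, 0], "twist": 0}, {"jaw": 50, "offset": [0, 0, 0], "twist": 0}, {"jaw": 50, "offset": [0, 0, 0], "twist": 0}, {"jaw": 50, "offset": [0, 0, 0], "twist": 0}, {"jaw": 50, "offset": [0, 0, 0], "twist": 0}]' --force 25

```text
time: 42.25
ee_pos: [0.4616, 0.3389, 0.0462]
tcp_rot: [[1.0, -0.0, 0.001], [-0.0, -1.0, 0.001], [0.001, -0.001, -1.0]]
wrist_force: [-1.6, -1.7, 10.6]
opening: 0.0615
```

Call:
arm_command --steps '[{"jaw": 50, "offset": [0, 0, -0.01], "twist": 0}, {"jaw": 50, "offset": [0, 0, -0.03], "twist": 0}, {"jaw": 50, "offset": [0, 0, -0.03], "twist": 0}, {"jaw": 50, "offset": [0, 0, -0.03], "twist": 0}, {"jaw": 50, "offset": [0, 0, -0.02], "twist": 0}, {"jaw": 50, "offset": [0, 0, 0], "twist": 0}]'

```text
time: 42.75
ee_pos: [0.4628, 0.3398, 0.1699]
tcp_rot: [[1.0, -0.0, 0.005], [-0.0, -1.0, 0.004], [0.005, -0.004, -1.0]]
wrist_force: [1.3, 0.5, -3.3]
opening: 0.061
```

Call:
arm_command --steps '[{"jaw": 50, "offset": [0.0017, 0.018, 0], "twist": 0}, {"jaw": 50, "offset": [0.0017, 0.032, 0], "twist": 0}, {"jaw": 50, "offset": [0.0017, 0.032, 0], "twist": 0}, {"jaw": 50, "offset": [0.0017, 0.032, 0], "twist": 0}, {"jaw": 50, "offset": [0.0017, 0.032, 0], "twist": 0}, {"jaw": 50, "offset": [0.0017, 0.032, 0], "twist": 0}, {"jaw": 50, "offset": [0.0017, 0.032, 0], "twist": 0}, {"jaw": 50, "offset": [0.0017, 0.032, 0], "twist": 0}, {"jaw": 50, "offset": [0.0017, 0.03, 0], "twist": 0}, {"jaw": 50, "offset": [0.0017, 0.02, 0], "twist": 0}, {"jaw": 50, "offset": [0, 0, 0], "twist": 0}, {"jaw": 50, "offset": [0, 0, 0], "twist": 0}]'

```text
time: 43.75
ee_pos: [0.4774, 0.0457, 0.1645]
tcp_rot: [[1.0, -0.002, -0.001], [-0.002, -1.0, 0.0], [-0.001, -0.0, -1.0]]
wrist_force: [0.3, -0.0, -2.6]
opening: 0.0618
```

Call:
arm_command --steps '[{"jaw": 50, "offset": [0, 0, 0.03], "twist": 0}, {"jaw": 50, "offset": [0, 0, 0.03], "twist": 0}, {"jaw": 50, "offset": [0, 0, 0.025], "twist": 0}, {"jaw": 50, "offset": [0, 0, 0.015], "twist": 0}, {"jaw": 50, "offset": [0, 0, 0], "twist": 0}, {"jaw": 50, "offset": [0, 0, 0], "twist": 0}]'

```text
time: 44.25
ee_pos: [0.4773, 0.0472, 0.0645]
tcp_rot: [[1.0, 0.001, -0.002], [0.001, -1.0, -0.0], [-0.002, 0.0, -1.0]]
wrist_force: [0.2, -0.3, -2.8]
opening: 0.0621
```

Call:
arm_command --steps '[{"jaw": 50, "offset": [0.001, 0, 0.01], "twist": 0}, {"jaw": 50, "offset": [0, 0, 0.007], "twist": 0}, {"jaw": 50, "offset": [0, 0, 0.004], "twist": 0}, {"jaw": 50, "offset": [0, 0, 0.002], "twist": 0}, {"jaw": 50, "offset": [0, 0, 0.001], "twist": 0}, {"jaw": 50, "offset": [0, 0, 0.001], "twist": 0}, {"jaw": 50, "offset": [0, 0, 0], "twist": 0}, {"jaw": 50, "offset": [0, 0, 0], "twist": 0}]'

```text
time: 44.92
ee_pos: [0.4792, 0.0465, 0.0403]
tcp_rot: [[1.0, -0.0, 0.001], [-0.0, -1.0, 0.0], [0.001, -0.0, -1.0]]
wrist_force: [0.5, 0.7, -3.3]
opening: 0.0614
```

Call:
arm_command --steps '[{"jaw": 50, "offset": [0, 0, 0.001], "twist": 0}, {"jaw": 50, "offset": [0, 0, 0.001], "twist": 0}, {"jaw": 50, "offset": [0, 0, 0], "twist": 0}, {"jaw": 50, "offset": [0, 0, 0], "twist": 0}]'

```text
time: 45.25
ee_pos: [0.4797, 0.0465, 0.0393]
tcp_rot: [[1.0, -0.0, 0.001], [-0.0, -1.0, -0.0], [0.001, 0.0, -1.0]]
wrist_force: [-6.9, -1.7, 24.2]
opening: 0.0616
```

The jar is in contact with the dresser. I'll release, rise and return to the first viewing pose to compare.

Call:
arm_command --steps '[{"jaw": 88, "offset": [0, 0, 0], "twist": 0}, {"jaw": 88, "offset": [0, 0, 0], "twist": 0}, {"jaw": 88, "offset": [0, 0, 0], "twist": 0}, {"jaw": 88, "offset": [0, 0, 0], "twist": 0}, {"jaw": 88, "offset": [0, 0, -0.015], "twist": 0}, {"jaw": 88, "offset": [0, 0, -0.03], "twist": 0}, {"jaw": 88, "offset": [0, 0, -0.035], "twist": 0}, {"jaw": 88, "offset": [0, 0, -0.035], "twist": 0}, {"jaw": 88, "offset": [-0.013, 0.017, -0.035], "twist": 0}, {"jaw": 88, "offset": [-0.013, 0.017, -0.035], "twist": 0}, {"jaw": 88, "offset": [-0.014, 0.018, -0.035], "twist": 0}, {"jaw": 88, "offset": [0, 0, -0.014], "twist": 0}]'

```text
time: 46.25
ee_pos: [0.4385, -0.0071, 0.2761]
tcp_rot: [[1.0, -0.001, 0.004], [-0.001, -1.0, -0.001], [0.004, 0.001, -1.0]]
wrist_force: [1.6, 0.8, 1.0]
opening: 0.0804
```

Call:
arm_command --steps '[{"jaw": 88, "offset": [0, 0, 0], "twist": 0}, {"jaw": 88, "offset": [0, 0, 0], "twist": 0}]'

```text
time: 46.42
ee_pos: [0.4392, -0.0055, 0.2722]
tcp_rot: [[1.0, -0.001, 0.002], [-0.001, -1.0, -0.0], [0.002, 0.0, -1.0]]
wrist_force: [0.0, 0.5, -0.6]
opening: 0.0804
```

Run:
```python
from h import *
s=manip.read_state(); print(s["time"],s["ee_pos"],s["qd"].round(3))
d=manip.capture("wrist"); cv2.imwrite("pics/w16.png",d["img"]); np.savez("w16.npz",**{k:np.array(v) for k,v in d.items()})
crop(d,220,30,220,150,"pics/w16c.png",3.6)
for t in ["photo_block_mid","candle_mid"]: print(t,[(r["position"],round(r["p"],2)) for r in manip.boxes_of("wrist",t)])
```

```text
46.4167 [ 0.43924563 -0.00553968  0.27223793] [ 0.011  0.04   0.022  0.001 -0.009  0.001]
photo_block_mid [([0.4839, -0.0676, 0.0926], 0.7)]
candle_mid [([0.4788, 0.0466, 0.0826], 0.88)]
```

View pics/w16c.png

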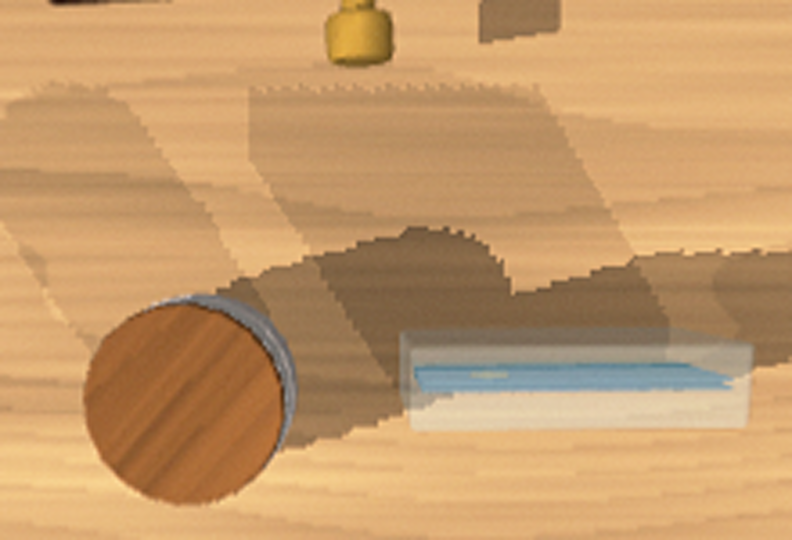

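View pics/w16.png

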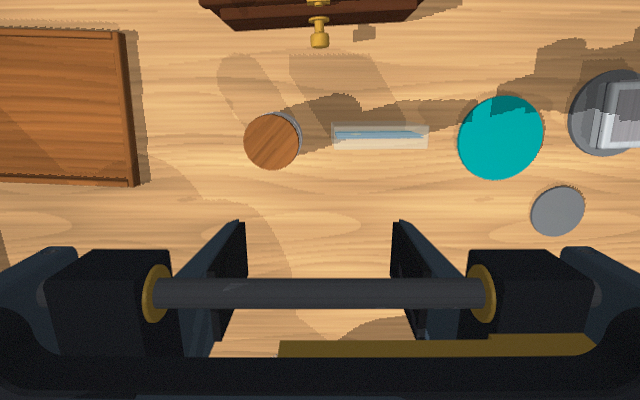

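Run:
```python
from h import *
d=manip.capture("top"); cv2.imwrite("pics/t17.png",d["img"]); crop(d,380,180,120,110,"pics/c17.png",5)
m=lambda p:(np.atleast_2d(np.float64(p))+.5)/3.6-.5+[220,30]
w=dict(np.load("w16.npz"))
P=onz(w,m([(411,429),(747,428),(752,343),(408,347)]),.09);print(P.mean(0), np.degrees(np.arctan2(*(P[1]-P[0])[[1,0]]))+90)
print(onz(w,m([(184,404)]),.08))
for t in ["tin_mid","perfume","ring_dish"]: print(t,[(r["position"],round(r["p"],2)) for r in manip.boxes_of("top",t)])
```

```text
[ 0.48295621 -0.070049    0.09      ] 0.17899364346672542
[[0.47701529 0.04679154 0.08      ]]
tin_mid [([0.5029, -0.3786, 0.0324], 0.88)]
perfume [([0.6047, -0.0066, 0.064], 0.73), ([0.7182, -0.2376, 0.0551], 0.56)]
ring_dish [([0.7171, 0.245, 0.0094], 0.69), ([0.7164, -0.2346, 0.0518], 0.68)]
```

View pics/t17.png

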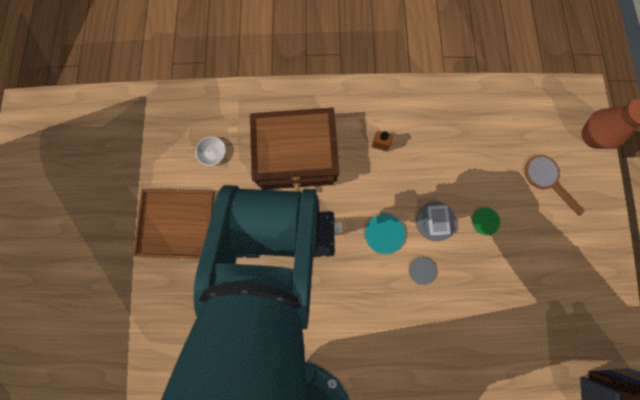

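View pics/c17.png

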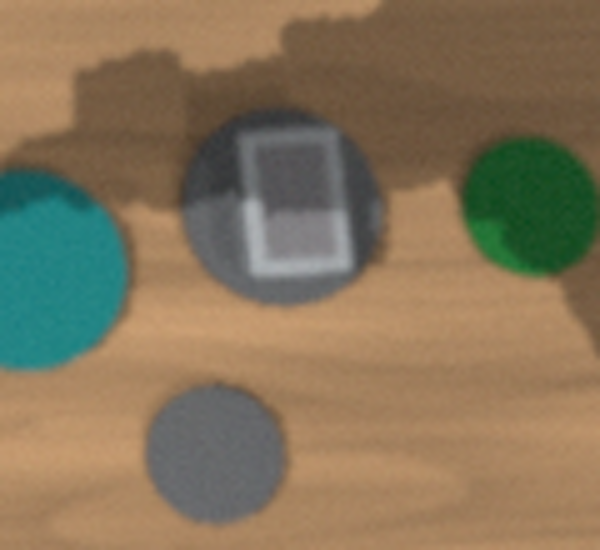

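The block and jar are within about 2 mm of their starts. The tin's apparent 7 mm offset is the parallax its height should cause, and the perfume and dish are unchanged. I'm handing in.

Run:
```python
from rig import manip
print(manip.hand_in())
```

```text
the job is handed in; nothing more can be done
None
```

The job is done and handed in at about 46.5 s of the 144 s allowed; the hand-in gave no verdict. I moved the jar and block to the tray, pulled the drawer to its stop and laid the tin on the large grey coaster. Then I shut the drawer and stood the block and jar back in place.

Last checks:
- **Block and jar:** both stand upright, about 2 mm (block) and under 1 mm (jar) from where they started. The block is about 3° (0.05 rad) from square to the chest. The trained network put both offsets at 2–3 mm.
- **Drawer:** it met a hard stop when pulled out (14 N) and again when pushed shut (12 N), with about 140 mm of travel between.
- **Tin:** flat on the coaster, within about 2 mm of its centre by the wrist camera just before release. The top view looks 7 mm off, which is what parallax from the tin's height should give.
- **Perfume and ring dish:** where they were at the start in the top view. The network's best guess for the perfume fell on the chest, but its second guess matched the original spot.

**Sideways force:** while I pushed the drawer shut, the knob held in the fingers put about 40 N of sideways force on the wrist, because my commanded y was a few mm off. I eased this before the final push. It stayed far below the 120 N wrist limit, and only the fingers were in contact, so the 40 N limit on the arm and gripper body should not apply.

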